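Mount the screen-height adjuster on the press bracket and dial it to 5

ROBOT

A 7-joint arm with a two-finger parallel gripper is mounted at the origin on the work surface. World frame = base frame: x ahead of the robot, y to its left, z up, the work surface at z = 0. Lengths are in m, angles in rad, forces in N, time in s.
With the tool pointing down it reaches from about 0.425 to 0.925 m from the base axis. Payload 6.8 kg.
Tool frame: the origin (TCP) lies on the centre line of the jaws, within the pads' length; the fingertips stand 19 mm ahead of it and the grasp point (between the pads) is the TCP; z points along the fingers, y is the direction in which the jaws open and shut (so a half turn about z gives the same grasp; the last joint's range is limited). The gripper opens to 85 mm and grips with 20 to 120 N. Pads are 22 mm wide; open, the fingers measure 114 mm over their backs; the gripper's body (76 mm by 85 mm) begins 54 mm behind the grasp point. The pads swing forward as they close: fully open they stand 13 mm farther back than shut.
Start: joints at [-1.311, 0.477, 0.022, 1.555, -0.011, 1.109, -0.083], TCP at [0.243, 0.63, 0.25] pointing down, gripper open.
Joint ranges: [-2.96, 2.96], [-0.34, 2.1], [-1.41, 1.46], [0.24, 2.44], [-1.37, 4.51], [0.17, 1.92], [-2.96, 2.96]. Speed limits (rad/s): [2.39, 2.39, 3.14, 3.14, 3.14, 3.14, 3.14].

INTERFACE

Orientations are given as a rotation vector (axis times angle).
In Python, from station import telemetry, capture, get_calibration, workorder gives the robot as it stands.
- The arm moves only by the tool send_rows, never from a script. Its argument "targets" is a list of rows, each a list of 7 numbers: the turn, a rotation vector about the tool's x, y, z in units of 8 degrees (1.0 is 8 degrees), then the shift along the tool's x, y, z in m, then the closure, from 0 (fully open) to 1 (shut). In form: [[ax, ay, az, tx, ty, tz, grip], ...]. A call has 1 to 8 rows; each row is the pose to reach, as a shift and turn from the pose commanded when the call began, along the tool's axes at that moment; what a row does not reach only later rows make up. A row lasts 1/10 s, in which the tool goes at most 50 mm and 8.59 degrees, less where a joint would pass 70% of its speed; a pose out of reach is approached as far as the arm can. A call with a gripper value outside its range is refused whole. The fingers move at their own pace and stop on an object; the grip force is fixed at half the most. Time passes only in rows, so rows that repeat a pose let the fingers close. It gives the time, the measured TCP pose, the force and the opening at its end, in the units of the state.
- telemetry.get_state(): the state, without advancing time (a new reading comes with each control period).
- capture(name): name is "scene" or "side" or "wrist"; returns (picture, depth): 480x640x3 uint8, red, green, blue; 480x640 float32, m along the optical axis (not along the pixel's ray), 0 where there is no reading.
- get_calibration(name): a dict with "intrinsics" (3x3 intrinsics, pixels), "eye" and "rotation" of the camera in the world. Camera axes: x right, y down, z forward; pixel columns grow to the right and rows downward; lengths in m; the calibration is good to about 2 mm. A picture is of the moment at which its call begins: read the wrist's pose just before it. get_calibration takes no time and is no camera call; for the wrist camera it gives the pose at the moment of the call.
- workorder.job_done(): hands the job in, once; it reports no verdict.
The state is a dict: "clock": time; "q": joint angles; "joint_velocities": joint speeds; "tau": joint torques, N m; "tool_pos": TCP position; "tool_rot": TCP orientation; "force": force on the tool from outside, world axes, zero at the start; "wrist_torque": the same for the moment, N m; "finger_gap": finger opening in m.
Only numpy, scipy, OpenCV 4.12 (cv2) and the standard library are available. Lean on these libraries where they do the work, as an engineer would, in place of code of your own. Each camera call takes 0.05 s, during which the arm holds its last target.

TASK

Pick up the blue height adjuster, slip the keyhole in its plate over the headed stud of the grey bracket and slide it until it is fully home, plate flat on the bracket between the two black cheeks, and let go of it. Only then take hold of its ribbed sleeve and turn it to 5 (the yellow mark), leaving it clicked in there and the adjuster still fully home on the stud. Leave the other things on the bench where they are.

Things in the scene. Friction and masses are not known exactly. Their poses are not given: they have to be found in the camera images.
- adjuster: screen-height adjuster, loose, 0.5 to 0.75 kg, standing flat on the bench. Origin: centre of the underside of its blue plate, z up, x along the plate: 190 x 64 x 6 mm. On the plate: black rib (see rib), grey round housing 62 mm in diameter, z 6 to 32 mm, centred at x +62 mm, and on that the sleeve. The keyhole is near the -x end
- rib (a point): centre of the rib's top, 38 mm above the adjuster's underside, over its origin; axes as the adjuster's. The black rib, 44 mm (x) by 26 mm (y), z 6 to 38 mm, is what to carry the adjuster by, fingers closing along y; the balance point is about 17 mm from its middle towards +x, so grip it firmly
- entry (a point): centre of the keyhole's wide entry, a 22 mm square opening, on the adjuster's underside (adjuster x -45 mm). From it a slot 10 mm wide runs towards the adjuster's -x and ends at x -70 mm
- slot_end (a point): on the adjuster's underside, where the stud's axis is when the stud is at the end of the slot (adjuster x -66.5 mm)
- sleeve (a joint): angle of the numbered sleeve, rad. Nine clicks, 0 to 8, 20 degrees (0.349 rad) apart, stops at 0 and 8: number N is at 0.349 N, 5 at 1.745. Grows clockwise seen from above. Each click is firm and pulls the sleeve to the nearest number once it is let go. Starts at about 1 to 3
- sleeve_top (a point): centre of the sleeve's top, on its turning axis (adjuster x +62, z 72 mm). Dark knurled cylinder, 44 mm diameter, z 32 to 72 mm; red pointer on its top and side along this point's +y. Scale round its foot: 0 (long white tick) lies towards the adjuster's +y; then clockwise from above short black ticks 1 to 4, the long yellow tick 5 (100 degrees from 0), black 6 to 8
- mount: bracket fixed to the bench: grey casting with aluminium top, 215 x 92 mm, top face 28 mm above the bench. Origin on the bench under its middle, x along it, z up. Two black cheeks, x 40 to 80 mm, 8 mm above the top, inner faces at y +-34.5 mm: the plate lies flat between them, its x along the bracket's x. At home the adjuster's origin is at bracket x +11.5 mm
- stud (a point): stud's axis at the bracket's top face (bracket x -55, y 0, z 28 mm); axes as the bracket's. Neck 7 mm thick, 10 mm high; on it a brass head 17 mm in diameter, 4 mm thick. The plate goes down with its keyhole's entry over the head, then slides 21.5 mm towards the bracket's +x until the slot's end meets the neck
- squeegee: bystander: squeegee lying flat, blue handle and orange blade, 170 x 80 x 26 mm
- tape: bystander: roll of tape lying flat, 60 mm diameter, 24 mm high
- ink_jar: bystander: white jar with black cap, 72 mm diameter, 85 mm high
- wash_bottle: bystander: clear bottle with white cap, 60 mm diameter, 150 mm high
- spatula: bystander: spatula lying flat, 200 mm
- wrench: bystander: spanner lying flat, 150 mm
- pot: bystander: white mixing pot, 76 mm diameter, 60 mm high

How it is judged:
On the way, in this order (a step that is already met when the one before it is completed fails the run):
1. the adjuster is fully home on the stud, flat on the bracket, and the fingers have let go of it (x of slot_end in the frame of mount between -0.0595 and -0.0505 m and y of slot_end in the frame of mount between -0.005 and 0.005 m and x of adjuster in the frame of mount above 0 m and z of adjuster in the frame of mount between 0.0255 and 0.0315 m and angle between the x axis of adjuster and the x axis of mount, either way round below 0.08 rad and angle between adjuster's own z axis and vertical below 0.04 rad and contact force between the fingers and adjuster below 0.5 N and linear speed of adjuster below 0.02 m/s and angular speed of adjuster below 0.1 rad/s), for 0.2 s.
2. the sleeve has been turned to 5 with the adjuster still mounted (x of slot_end in the frame of mount between -0.0595 and -0.0505 m and y of slot_end in the frame of mount between -0.005 and 0.005 m and x of adjuster in the frame of mount above 0 m and z of adjuster in the frame of mount between 0.0255 and 0.0315 m and angle between the x axis of adjuster and the x axis of mount, either way round below 0.08 rad and angle between adjuster's own z axis and vertical below 0.04 rad and value of joint sleeve between 1.62533 and 1.86533 rad), for 0.2 s.
At the end, for the whole second after the job is handed in: Plate flat on the bracket (3 mm, 0.04 rad), along it (0.08 rad), stud at the slot's end (4.5 mm along, 5 mm across); sleeve clicked at 5 (1.745 within 0.12 rad); all released and at rest; bystanders not moved over 40 mm (all of step 2 and contact force between the fingers and adjuster below 0.5 N and linear speed of adjuster below 0.02 m/s and angular speed of adjuster below 0.1 rad/s); the robot touches nothing.
It fails at once if another thing on the bench is moved by more than 40 mm (distance of any of squeegee, tape, ink_jar, wash_bottle, spatula, wrench, pot from where it was at the start of the episode above 0.04 m).
It also fails if it takes over 51 s, if anything falls off the work surface, if the arm or the gripper's body presses on something with over 40 N, if the wrist force passes 120 N, or if a joint passes its speed limit or range.

## Working session

There is one attempt and no reset: what is moved stays moved. The work goes in short steps, Python scripts to look and compute and a tool call to move; the robot and the scene stay as the last step left them, time stands still between calls to the robot, and variables do not carry over. Pictures are saved under pics/ and viewed, and the job is handed in when it is done.

Besides the shell and the picture viewer there is one more tool, called after ">>>" as name([rows], argument=value, ...), one row to a line, values as JSON. send_rows: Moves the arm, as the interface text tells. Its arguments: {"type":"object","properties":{"targets":{"type":"array"}},"required":["targets"]}

```bash
mkdir -p pics; ls; python3 - <<'E'
from station import telemetry, capture, get_calibration
import cv2,numpy as np
s=telemetry.get_state();print(s)
for n in ["scene","side","wrist"]:
    c=get_calibration(n);print(n,c)
    p,d=capture(n);np.save(f"pics/{n}0_d.npy",d);cv2.imwrite(f"pics/{n}0.png",p[:,:,::-1])
    np.savez(f"pics/{n}0.npz",p=p,d=d,K=c["intrinsics"],eye=c["eye"],R=c["rotation"])
E
```

```text
pics
{'clock': 0.0, 'q': array([-1.31108   ,  0.47779256,  0.02232671,  1.55644934, -0.01147534,
        1.10931847, -0.08307181]), 'joint_velocities': array([-9.73001183e-05, -1.99154224e-03, -1.48924638e-03,  1.68698803e-04,
        1.19490460e-03, -7.78830985e-04, -2.12972187e-03]), 'tau': array([-5.04030359e-04, -5.96450293e+01,  1.60756666e+00, -2.81197554e+01,
        1.23694714e-02,  9.38244833e-03,  3.84528548e-06]), 'tool_pos': array([0.24252417, 0.62932357, 0.2493314 ]), 'tool_rot': array([-5.74367290e-01, -3.08845201e+00,  2.87483928e-03]), 'force': array([-0.78813307,  0.42348329, -0.30476541]), 'wrist_torque': array([-0.02358737, -0.02419994, -0.01727814]), 'finger_gap': 0.08503647726994093}
scene {'intrinsics': array([[518.28539195,   0.        , 321.36528719],
       [  0.        , 518.28539195, 241.50037336],
       [  0.        ,   0.        ,   1.        ]]), 'eye': array([1.61517593, 0.4732552 , 0.74831972]), 'rotation': array([-1.283836  , -1.96353311,  1.13824379])}
side {'intrinsics': array([[608.315042  ,   0.        , 320.69932855],
       [  0.        , 608.315042  , 239.25831883],
       [  0.        ,   0.        ,   1.        ]]), 'eye': array([-0.13839146, -0.99774286,  1.0317346 ]), 'rotation': array([-2.13027726,  0.69019517, -0.35752249])}
wrist {'intrinsics': array([[367.99884226,   0.        , 315.33002659],
       [  0.        , 367.99884226, 240.28562257],
       [  0.        ,   0.        ,   1.        ]]), 'eye': array([0.17256473, 0.65658783, 0.37448773]), 'rotation': array([2.37684996, 1.63082608, 0.24349934])}
```

View pics/scene0.png

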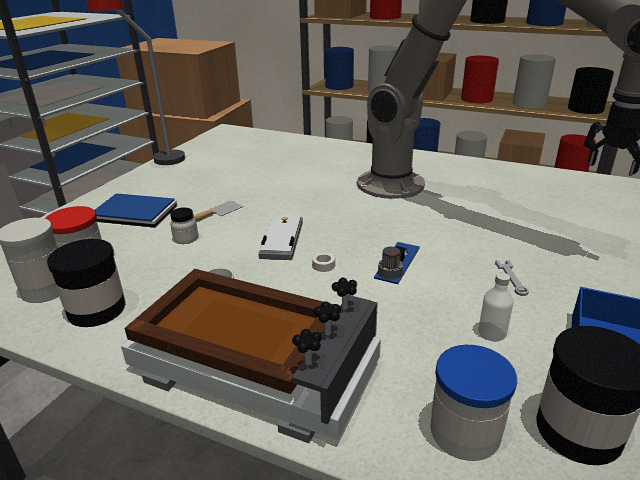

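View pics/side0.png

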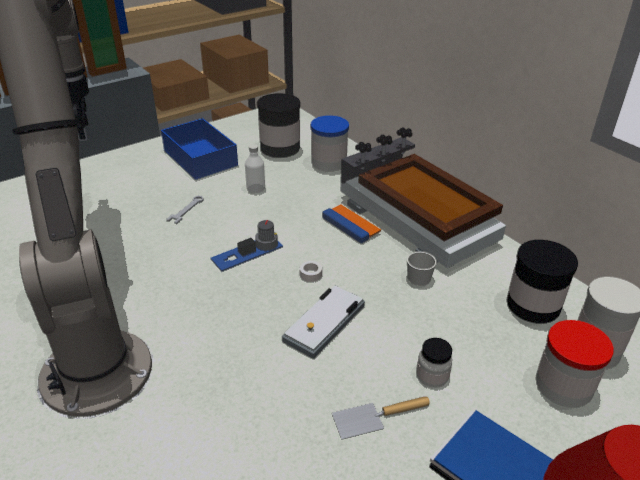

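View pics/wrist0.png

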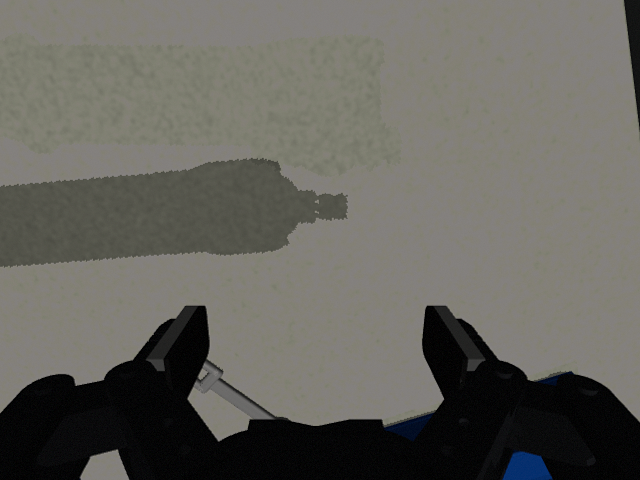

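```bash
cat > h.py <<'E'
import numpy as np,cv2
from scipy.spatial.transform import Rotation as Ro
def load(n):
    z=np.load(f"pics/{n}.npz");return z
def cloud(z):
    d=z['d'];K=z['K'];v,u=np.mgrid[0:480,0:640]
    P=np.stack([(u-K[0,2])/K[0,0]*d,(v-K[1,2])/K[1,1]*d,d],-1)
    W=P@Ro.from_rotvec(z['R']).as_matrix().T+z['eye']
    W[d==0]=np.nan
    return W
def proj(z,X):
    Pc=(np.atleast_2d(X)-z['eye'])@Ro.from_rotvec(z['R']).as_matrix()
    return Pc[:,:2]/Pc[:,2:]*z['K'][0,0]+z['K'][:2,2]
def onplane(z,uv,h):
    K=z['K'];uv=np.atleast_2d(uv).astype(float)
    r=np.c_[(uv-K[:2,2])/K[0,0],np.ones(len(uv))]@Ro.from_rotvec(z['R']).as_matrix().T
    return z['eye']+r*((h-z['eye'][2])/r[:,2])[:,None]
def grab(cam,name):
    from station import capture,get_calibration
    c=get_calibration(cam);p,d=capture(cam)
    cv2.imwrite(f"pics/{name}.png",p[:,:,::-1])
    np.savez(f"pics/{name}.npz",p=p,d=d,K=c["intrinsics"],eye=c["eye"],R=c["rotation"])
    return load(name)
E
python3 - <<'E'
from h import *
for n in ['side0','scene0']:
    z=load(n);W=cloud(z);hsv=cv2.cvtColor(z['p'],cv2.COLOR_RGB2HSV)
    print(n, z['d'][200:300:50,200:400:60])
    X,Y,Z=W[...,0],W[...,1],W[...,2]
    m=(Z>0.004)&(Z<0.25)&(X>0.35)&(X<1.0)&(abs(Y)<0.7)
    k,lab,st,ce=cv2.connectedComponentsWithStats(m.astype(np.uint8))
    for i in range(1,k):
        if st[i,4]<40: continue
        q=W[lab==i];print(i,st[i],q.mean(0).round(3),q.min(0).round(3),q.max(0).round(3))
    p=z['p']; 
s=load('side0');cv2.imwrite('pics/c1.png',cv2.resize(s['p'][190:380,180:400,::-1],None,fx=3.5,fy=3.1,interpolation=2))
E
```

```text
side0 [[1.8538404 1.8731265 1.8810217 1.7621697]
 [1.6681993 1.6681001 1.6777027 1.6860785]]
1 [ 257   93   44   65 2450] [0.855 0.584 0.112] [0.802 0.538 0.004] [0.978 0.689 0.183]
2 [  310   116   178   169 11426] [0.899 0.05  0.088] [ 0.747 -0.218  0.004] [1.    0.554 0.204]
3 [ 179  133   59   46 1304] [0.607 0.616 0.045] [0.533 0.585 0.004] [0.727 0.7   0.086]
7 [245 144  20  49 736] [0.662 0.427 0.073] [0.638 0.401 0.004] [0.787 0.61  0.153]
125 [165 196  38  28 167] [0.429 0.451 0.007] [0.363 0.405 0.004] [0.506 0.506 0.015]
160 [ 322  205   59   38 1088] [0.781 0.099 0.018] [0.738 0.016 0.004] [0.837 0.214 0.032]
204 [ 211  219   73   52 1152] [0.493 0.161 0.028] [0.381 0.134 0.004] [0.602 0.274 0.075]
261 [ 507  240   71   84 4328] [ 0.917 -0.437  0.107] [ 0.875 -0.489  0.004] [ 1.    -0.353  0.161]
320 [299 261  23  21 348] [ 0.564 -0.007  0.017] [ 0.535 -0.037  0.004] [0.597 0.027 0.03 ]
365 [ 536  277  104  130 8170] [ 0.829 -0.624  0.117] [ 0.732 -0.684  0.004] [ 0.999 -0.532  0.18 ]
393 [ 282  286   83   73 2893] [ 0.478 -0.181  0.025] [ 0.375 -0.249  0.004] [ 0.605 -0.
[... 554 characters left out ...]
0.739 -0.685  0.004] [ 1.    -0.35   0.179]
31 [ 259  214   44   46 1465] [ 0.515 -0.158  0.025] [ 0.365 -0.261  0.004] [ 0.609 -0.092  0.044]
77 [ 374  242   46   41 1065] [0.523 0.177 0.031] [0.383 0.137 0.004] [0.58  0.205 0.076]
91 [312 252  23  20 346] [ 0.576 -0.001  0.018] [ 0.54  -0.034  0.004] [0.603 0.027 0.028]
121 [ 478  260   51   81 1948] [0.653 0.446 0.066] [0.367 0.406 0.004] [0.706 0.5   0.154]
138 [  154   268   227   137 12259] [0.928 0.055 0.115] [ 0.683 -0.31   0.004] [1.    0.251 0.204]
200 [  536   287   104   178 13407] [0.866 0.616 0.112] [0.537 0.546 0.004] [0.954 0.7   0.179]
248 [ 430  345   87  113 3953] [0.964 0.443 0.128] [0.817 0.355 0.004] [1.    0.502 0.15 ]
```

View pics/c1.png

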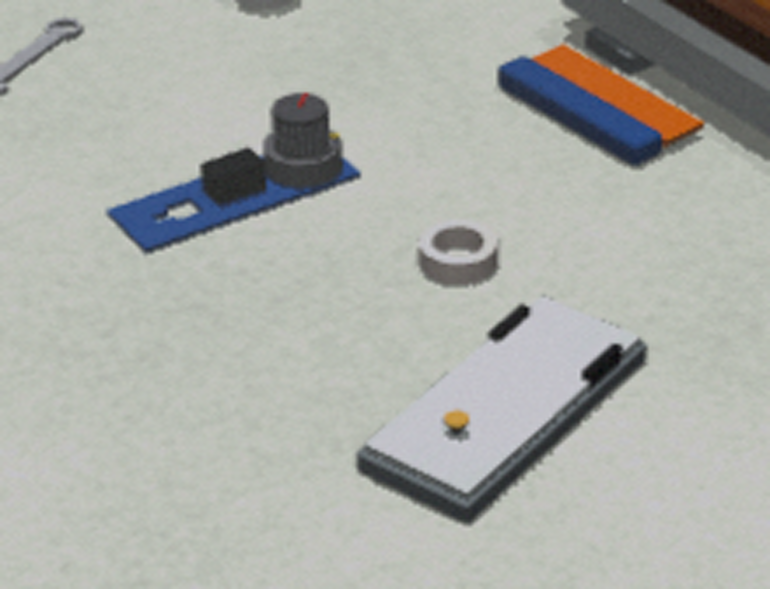

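```bash
python3 - <<'E'
from h import *
z=load('side0')
f=lambda x,y:(x/3.5+180,y/3.1+190)
for n,p,h in [('pl',(108,212),.006),('pl',(148,250),.006),('pl',(360,173),.006),('sleeve',(300,107),.072),('rib',(233,160),.038),
 ('m',(366,447),.028),('m',(468,492),.028),('m',(640,343),.028),('m',(542,297),.028),('stud',(456,417),.042),('tape',(458,242),.024)]:
    print(n,onplane(z,f(*p),h).round(3))
W=cloud(z)
for n in ['side0','scene0']:
    z=load(n);W=cloud(z);X,Y,Z=W[...,0],W[...,1],W[...,2]
    q=W[(X>.35)&(X<.65)&(Y>.1)&(Y<.3)&(Z>.06)&(Z<.08)];print(n,'sleeve',q.mean(0),q.min(0),q.max(0))
    for lo,hi,y0,y1 in [(.0265,.030,-.3,-.07),(.036,.045,-.3,-.07)]:
        q=W[(X>.35)&(X<.62)&(Y>y0)&(Y<y1)&(Z>lo)&(Z<hi)][:,:2].astype(np.float32);print(n,lo,len(q),cv2.minAreaRect(q))
    q=W[(X>.35)&(X<.65)&(Y>.1)&(Y<.3)&(Z>.004)&(Z<.008)][:,:2].astype(np.float32);print(n,'plate',cv2.minAreaRect(q))
E
```

```text
pl [[0.384 0.199 0.006]]
pl [[0.384 0.136 0.006]]
pl [[0.572 0.134 0.006]]
sleeve [[0.541 0.167 0.072]]
rib [[0.48  0.171 0.038]]
m [[ 0.379 -0.168  0.028]]
m [[ 0.407 -0.243  0.028]]
m [[ 0.595 -0.185  0.028]]
m [[ 0.572 -0.102  0.028]]
stud [[ 0.436 -0.189  0.042]]
tape [[ 0.567 -0.007  0.024]]
side0 sleeve [0.53791127 0.16575941 0.06901368] [0.51760361 0.14534462 0.06006919] [0.5620874  0.19204871 0.07537681]
side0 0.0265 1048 ((0.48842310905456543, -0.1716497540473938), (0.20596802234649658, 0.08607126772403717), 18.425525665283203)
side0 0.036 63 ((0.4919974207878113, -0.16885122656822205), (0.13878464698791504, 0.08457911014556885), 16.19626235961914)
side0 plate ((0.498765230178833, 0.1954626739025116), (0.19414548575878143, 0.2928040325641632), 87.46446228027344)
scene0 sleeve [0.54955297 0.17156902 0.06988233] [0.52155891 0.1479971  0.06008608] [0.56857468 0.19216558 0.07632449]
scene0 0.0265 733 ((0.4922310411930084, -0.17008522152900696), (0.20775802433490753, 0.08630813658237457), 18.458280563354492)
scene0 0.036 42 ((0.5002792477607727, -0.16464895009994507), (0.14190936088562012, 0.08219487965106964), 16.197715759277344)
scene0 plate ((0.49931246042251587, 0.20293757319450378), (0.21235455572605133, 0.26426780223846436), 77.9825668334961)
```

```bash
cat >> h.py <<'E'
def plan(pos,yawx,cur=None):
    """pos: target TCP, yawx: world angle (deg) of tool x; tool pointing down"""
    from station import telemetry
    s=telemetry.get_state()
    R0=Ro.from_rotvec(s['tool_rot']);p0=s['tool_pos']
    if cur is not None: p0=np.array(cur[:3]);R0=tool(cur[3])
    R1=tool(yawx)
    t=R0.inv().apply(np.array(pos)-p0); r=(R0.inv()*R1).as_rotvec()/np.radians(8)
    x=R0.as_matrix()[:,0]
    print('turn',r.round(3),'shift',t.round(4),'| pos',s['tool_pos'].round(4),'yawx',np.degrees(np.arctan2(x[1],x[0])).round(2),'F',s['force'].round(1),'gap',round(s['finger_gap'],4),'t',s['clock'],'q',s['q'].round(2))
def tool(yaw):
    a=np.radians(yaw);x=np.array([np.cos(a),np.sin(a),0]);zz=np.array([0,0,-1.]);y=np.cross(zz,x)
    return Ro.from_matrix(np.c_[x,y,zz])
E
python3 -c "
from h import *
plan([.47,.167,.20],180)"
```

```text
turn [-1.000e-02 -1.000e-03 -2.634e+00] shift [-0.3785 -0.3497  0.0501] | pos [0.2426 0.6295 0.2495] yawx 158.93 F [0.4 0.  0.1] gap 0.0858 t 0.15 q [-1.31  0.48  0.02  1.56 -0.01  1.11 -0.08]
```

>>> send_rows([
  [0,0,-2.634,-0.378,-0.35,0.05,0],
  [0,0,-2.634,-0.378,-0.35,0.05,0],
  [0,0,-2.634,-0.378,-0.35,0.05,0],
  [0,0,-2.634,-0.378,-0.35,0.05,0],
  [0,0,-2.634,-0.378,-0.35,0.05,0],
  [0,0,-2.634,-0.378,-0.35,0.05,0],
  [0,0,-2.634,-0.378,-0.35,0.05,0],
  [0,0,-2.634,-0.378,-0.35,0.05,0],
])

```text
clock: 0.95
tool_pos: [0.4185, 0.2704, 0.2115]
tool_rot: [-0.0, 3.141, 0.0]
force: [1.1, 0.1, 0.4]
finger_gap: 0.0856
```

```bash
python3 -c "
from h import *
plan([.47,.167,.20],180)"
```

```text
turn [0.001 0.001 0.   ] shift [-0.0515 -0.1034  0.0115] | pos [0.4185 0.2704 0.2115] yawx -180.0 F [1.1 0.1 0.4] gap 0.0856 t 0.95 q [-0.76  0.23  0.07  2.02 -0.02  0.9   0.89]
```

>>> send_rows([
  [0,0,0,-0.045,-0.103,0.012,0],
  [0,0,0,-0.045,-0.103,0.012,0],
  [0,0,0,-0.045,-0.103,0.012,0],
  [0,0,0,-0.045,-0.103,0.012,0],
  [0,0,0,-0.045,-0.103,0.012,0],
])

```text
clock: 1.45
tool_pos: [0.4627, 0.1705, 0.1996]
tool_rot: [0.001, -3.141, -0.001]
force: [-0.2, 0.2, -0.2]
finger_gap: 0.0854
```

```bash
python3 -c "
from h import *
plan([.47,.167,.20],180)
z=grab('wrist','w1');print(z['eye'],z['R'])
plan([.47,.167,.20],180)"
```

```text
turn [ 0.004 -0.002  0.004] shift [-0.0073 -0.0035 -0.0004] | pos [0.4627 0.1705 0.1996] yawx -179.96 F [-0.2  0.2 -0.2] gap 0.0854 t 1.45 q [-0.59  0.24  0.13  2.04 -0.04  0.86  1.13]
[0.38763339 0.17031646 0.32474536] [2.06008825 2.06019418 0.31037752]
turn [ 0.006 -0.002  0.016] shift [-0.0075 -0.0043 -0.0003] | pos [0.4625 0.1712 0.1997] yawx -179.87 F [-0.2 -0.1 -0.8] gap 0.0854 t 1.5 q [-0.59  0.24  0.13  2.04 -0.04  0.86  1.13]
```

View pics/w1.png

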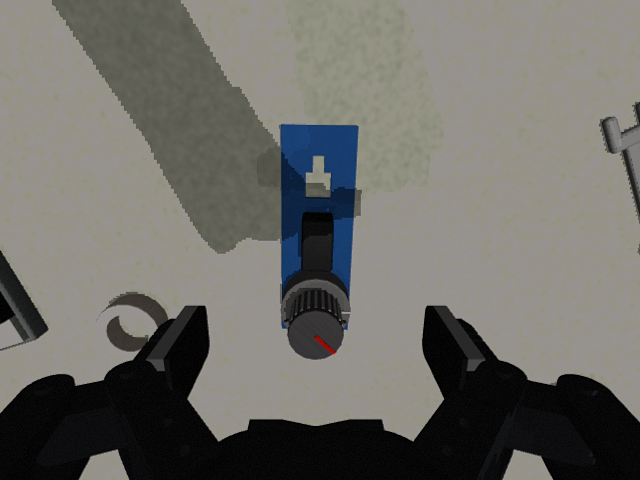

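```bash
python3 - <<'E'
from h import *
z=load('w1');cv2.imwrite('pics/c2.png',cv2.resize(z['p'][115:365,255:385,::-1],None,fx=4,fy=4,interpolation=cv2.INTER_NEAREST)[:600*2])
cv2.imwrite('pics/c2a.png',cv2.resize(z['p'][115:235,255:385,::-1],None,fx=5,fy=5,interpolation=cv2.INTER_NEAREST))
hsv=cv2.cvtColor(z['p'],cv2.COLOR_RGB2HSV)
m=((hsv[...,0]>95)&(hsv[...,0]<130)&(hsv[...,1]>120)).astype(np.uint8)
k,l,st,c=cv2.connectedComponentsWithStats(m);i=1+st[1:,4].argmax();print(st[i])
ys=range(126,200,8)
for y in range(124,330,10):
    r=np.where(l[y]==i)[0];
    if len(r):print(y,r.min(),r.max(),end='; ')
W=cloud(z);
q=W[(l==i)];print(q[:,2].mean(),np.median(q[:,2]))
E
```

```text
[ 281  124   77  175 8392]
124 281 284; 134 281 357; 144 281 356; 154 281 356; 164 281 355; 174 281 355; 184 281 354; 194 282 353; 204 282 353; 214 282 352; 224 282 352; 234 282 351; 244 282 351; 254 282 350; 264 282 350; 274 282 349; 284 282 349; 294 282 348; nan nan
```

View pics/c2a.png

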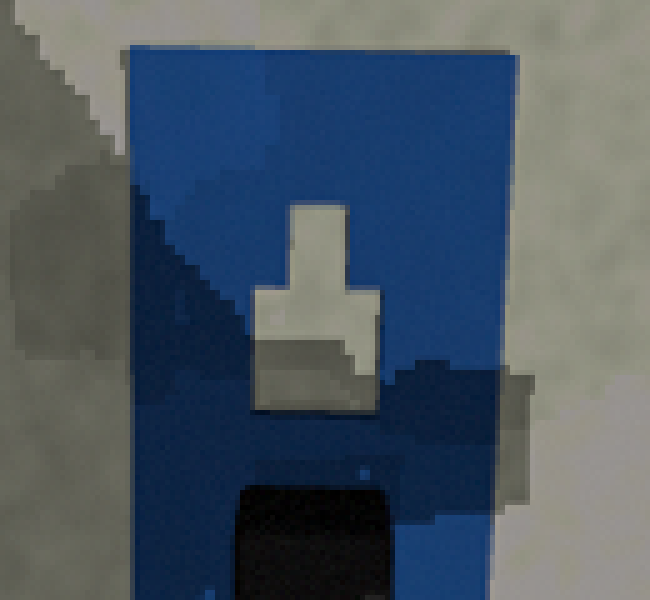

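```bash
cat >> h.py <<'E'
from scipy.optimize import least_squares
def fit(z,M,uv,x0,fixz=None):
    M=np.array(M)/1000.;uv=np.array(uv)
    def f(p):
        Rz=Ro.from_euler('z',p[2]).as_matrix();X=M@Rz.T+[p[0],p[1],0]
        return (proj(z,X)-uv).ravel()
    r=least_squares(f,x0,loss='soft_l1');print('pose',r.x[:2].round(4),np.degrees(r.x[2]).round(2),'res',r.fun.reshape(-1,2).round(1).tolist());return r.x
E
python3 - <<'E'
from h import *
z=load('w1')
M=[(-95,-32,6),(-95,32,6),(-70,-5,6),(-70,5,6),(-56,-11,6),(-56,11,6)]
uv=[(281,124),(358.2,125.7),(312.8,156),(324.5,156.2),(305.6,173),(330.8,173.2)]
x=fit(z,M,uv,[.48,.167,0])
for X in [(62,0,72),(0,0,38),(-22,-13,38),(-22,13,38),(22,13,38),(22,-13,38)]:
    Rz=Ro.from_euler('z',x[2]).as_matrix();print(X,proj(z,np.array(X)/1000@Rz.T+[x[0],x[1],0]))
W=cloud(z);q=W[290:385,280:350].reshape(-1,3);q=q[(q[:,2]>.062)&(q[:,2]<.08)];print('sleeve top cloud',q.mean(0),q.min(0),q.max(0))
q=W[205:275,290:345].reshape(-1,3);q=q[(q[:,2]>.034)&(q[:,2]<.045)];print('rib top cloud',q.mean(0),q.min(0),q.max(0))
E
```

```text
pose [0.4814 0.1714] -1.31 res [[-0.2, 0.2], [-0.0, 0.4], [0.0, -0.1], [0.1, 0.0], [-0.1, -0.5], [0.3, -0.1]]
(62, 0, 72) [[315.08771756 335.37075455]]
(0, 0, 38) [[316.84892959 246.40602052]]
(-22, -13, 38) [[301.30317011 219.97660221]]
(-22, 13, 38) [[333.70958851 220.70143781]]
(22, 13, 38) [[331.73179839 271.70845527]]
(22, -13, 38) [[300.68944801 271.04163723]]
sleeve top cloud [0.53978079 0.17014585 0.07260181] [0.52005085 0.14773816 0.06200033] [0.56442278 0.19241292 0.07569757]
rib top cloud [0.47960214 0.171505   0.03929244] [0.45855362 0.15823458 0.03408215] [0.50330765 0.18465384 0.04158939]
```

View pics/c2.png

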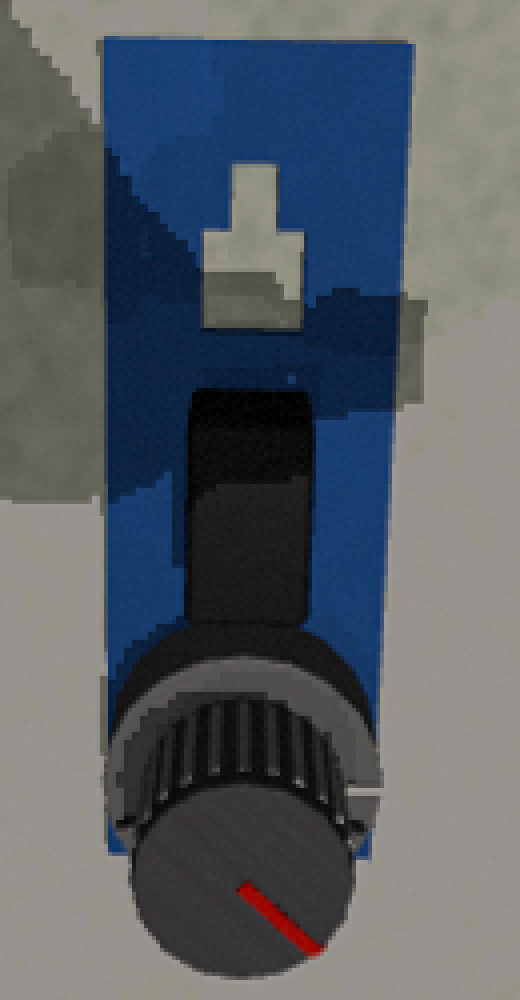

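```bash
python3 -c "
from h import *
plan([.487,.1713,.029],178.7)"
```

```text
turn [ 0.006 -0.002  0.179] shift [-2.450e-02 -1.000e-04  1.707e-01] | pos [0.4625 0.1712 0.1997] yawx -179.87 F [-0.2 -0.1 -0.8] gap 0.0854 t 1.5 q [-0.59  0.24  0.13  2.04 -0.04  0.86  1.13]
```

>>> send_rows([
  [0,0,0.18,-0.0245,0,0.05,0],
  [0,0,0.18,-0.0245,0,0.1,0],
  [0,0,0.18,-0.0245,0,0.125,0],
  [0,0,0.18,-0.0245,0,0.125,0],
  [0,0,0.18,-0.0245,0,0.125,0],
])

```text
clock: 2.0
tool_pos: [0.4872, 0.171, 0.075]
tool_rot: [-0.036, -3.141, -0.0]
force: [0.9, -0.6, 0.5]
finger_gap: 0.0853
```

```bash
python3 -c "
from h import *
plan([.487,.1713,.029],178.7)
grab('wrist','w2')
plan([.487,.1713,.029],178.7)"
```

```text
turn [ 0.002 -0.005 -0.001] shift [0.0002 0.0003 0.046 ] | pos [0.4872 0.171  0.075 ] yawx 178.69 F [ 0.9 -0.6  0.5] gap 0.0853 t 2.0 q [-0.55  0.47  0.11  2.08 -0.09  0.6   1.18]
turn [ 0.009  0.011 -0.006] shift [0.0012 0.0002 0.047 ] | pos [0.4881 0.171  0.076 ] yawx 178.66 F [ 0.8  0.  -0.6] gap 0.0854 t 2.05 q [-0.55  0.47  0.12  2.07 -0.09  0.6   1.18]
```

View pics/w2.png

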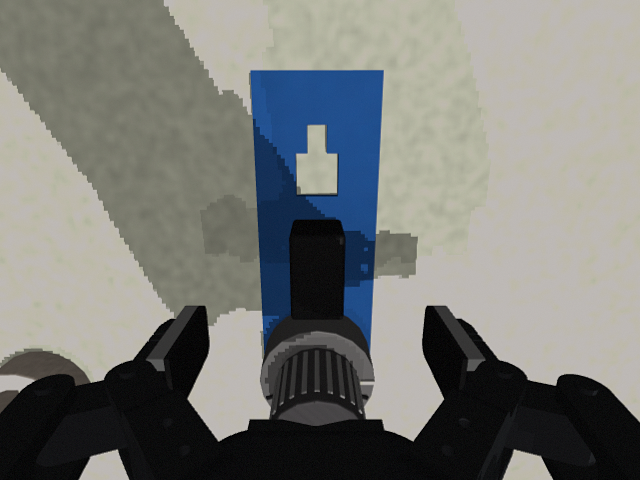

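>>> send_rows([
  [0,0,0,0.0007,0,0.03,0],
  [0,0,0,0.0007,0,0.046,0],
  [0,0,0,0.0007,0,0.046,0],
  [0,0,0,0.0007,0,0.046,1],
  [0,0,0,0.0007,0,0.046,1],
  [0,0,0,0.0007,0,0.046,1],
  [0,0,0,0.0007,0,0.046,1],
  [0,0,0,0.0007,0,0.046,1],
])

```text
clock: 2.85
tool_pos: [0.4876, 0.1702, 0.0298]
tool_rot: [0.039, 3.14, 0.002]
force: [-1.5, 0.8, 8.2]
finger_gap: 0.0252
```

>>> send_rows([
  [0,0,0,0,0,0,1],
  [0,0,0,0,0,0,1],
  [0,0,0,0,0,0,1],
])

```text
clock: 3.15
tool_pos: [0.4876, 0.1702, 0.0297]
tool_rot: [0.039, 3.14, 0.002]
force: [-1.9, 0.7, 8.3]
finger_gap: 0.025
```

```bash
python3 -c "
from h import *
plan([.455,-.067,.19],198)"
```

```text
turn [ 0.007  0.013 -2.429] shift [ 0.0264 -0.2377 -0.1606] | pos [0.4876 0.1702 0.0297] yawx 178.57 F [-1.9  0.7  8.3] gap 0.025 t 3.15 q [-0.54  0.55  0.1   2.09 -0.11  0.5   1.19]
```

>>> send_rows([
  [0,0,0,0,0,-0.015,1],
  [0,0,0,0,0,-0.04,1],
  [0,0,0,0,0,-0.07,1],
  [0,0,-0.4,0.004,-0.02,-0.1,1],
  [0,0,-0.9,0.01,-0.055,-0.13,1],
  [0,0,-1.4,0.016,-0.09,-0.15,1],
  [0,0,-1.9,0.02,-0.125,-0.16,1],
  [0,0,-2.4,0.024,-0.16,-0.16,1],
])

```text
clock: 3.95
tool_pos: [0.4586, 0.0087, 0.1899]
tool_rot: [-0.489, 3.101, 0.0]
force: [1.1, -0.1, -5.4]
finger_gap: 0.0253
```

>>> send_rows([
  [0,0,0,-0.02,-0.025,0,1],
  [0,0,0,-0.022,-0.05,0,1],
  [0,0,0,-0.023,-0.07,0,1],
  [0,0,0,-0.023,-0.07,0,1],
  [0,0,0,-0.023,-0.07,0,1],
])

```text
clock: 4.45
tool_pos: [0.5011, -0.0498, 0.188]
tool_rot: [0.483, -3.102, -0.001]
force: [-0.4, 0.9, -5.2]
finger_gap: 0.025
```

```bash
python3 -c "
from h import *
plan([.455,-.067,.19],198)
z=grab('wrist','w3');print(z['eye'],z['R'])
plan([.455,-.067,.19],198)"
```

```text
turn [ 0.005 -0.014 -0.039] shift [ 0.0491 -0.0024 -0.0019] | pos [ 0.5011 -0.0498  0.188 ] yawx -162.31 F [-0.4  0.9 -5.2] gap 0.025 t 4.45 q [-0.18  0.27  0.18  2.03 -0.07  0.85  1.92]
[ 0.42983038 -0.07282812  0.3132024 ] [1.73814164 2.37709196 0.3560228 ]
turn [ 0.007 -0.012 -0.029] shift [ 0.0494 -0.003  -0.0019] | pos [ 0.5011 -0.049   0.188 ] yawx -162.23 F [ 0.4 -0.2 -4.6] gap 0.025 t 4.5 q [-0.18  0.27  0.18  2.03 -0.07  0.84  1.92]
```

View pics/w3.png

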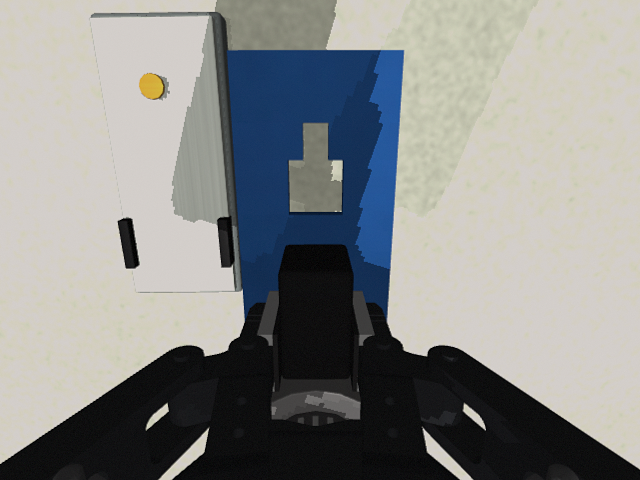

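```bash
python3 - <<'E'
from h import *
z=load('w3');cv2.imwrite('pics/c3.png',cv2.resize(z['p'][0:150,80:260,::-1],None,fx=4,fy=4,interpolation=cv2.INTER_NEAREST))
cv2.imwrite('pics/c4.png',cv2.resize(z['p'][200:310,100:280,::-1],None,fx=4,fy=4,interpolation=cv2.INTER_NEAREST))
cv2.imwrite('pics/c5.png',cv2.resize(z['p'][35:225,220:420,::-1],None,fx=3,fy=3,interpolation=cv2.INTER_NEAREST))
E
```

```text
(no output)
```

View pics/c3.png

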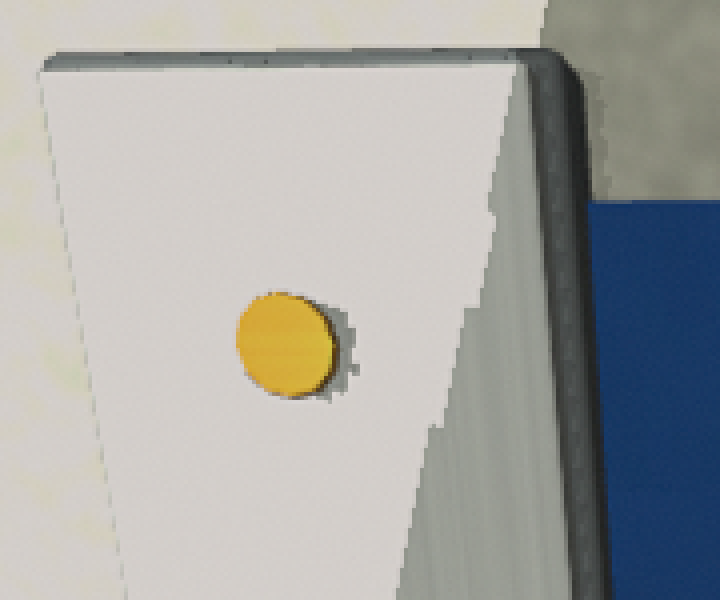

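View pics/c4.png

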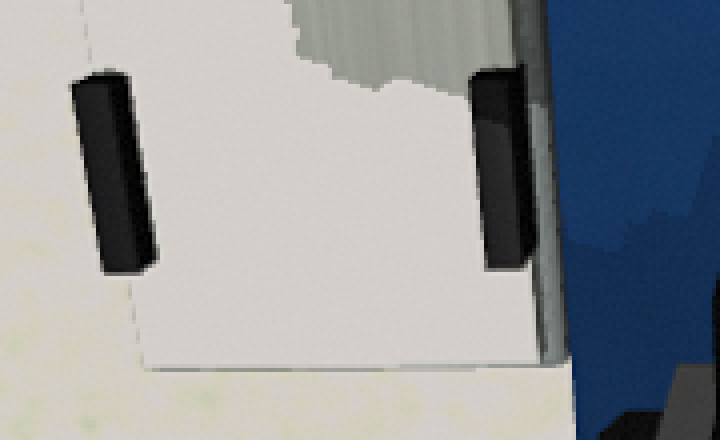

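View pics/c5.png

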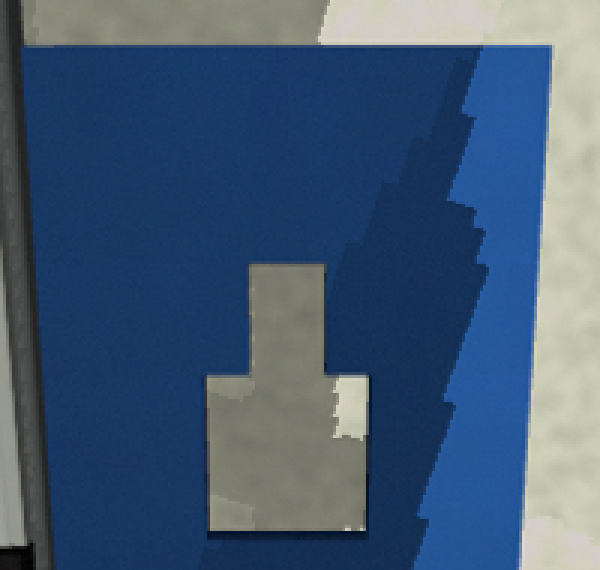

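```bash
cat > fit3.py <<'E'
from h import *
def fit6(z,M,uv,x0,sp,sa=.01):
    M=np.array(M)/1000.;uv=np.array(uv)
    def f(p,full=True):
        R=Ro.from_euler('ZYX',p[3:]).as_matrix();e=(proj(z,M@R.T+p[:3])-uv).ravel()
        return np.r_[e,(p[2]-x0[2])/sp,p[4:]/sa] if full else e
    r=least_squares(f,x0);print(r.x[:3].round(4),np.degrees(r.x[3:]).round(2),'res',f(r.x,False).reshape(-1,2).round(1).tolist());return r.x
E
python3 - <<'E'
from fit3 import *
z=load('w3')
M=[(-95,-32,6),(-95,32,6),(-70,-5,6),(-70,5,6),(-56,-11,6),(-56,11,6),(-34,-11,6),(-34,11,6)]
uv=[(227.3,50),(403.7,49.7),(302.7,122.7),(328,122.7),(288.7,159.7),(342.7,159.7),(288.7,214.7),(342,214.7)]
for sp,sa in [(.003,.01),(.02,.1)]:
    a=fit6(z,M,uv,[.495,-.05,.16,np.radians(17.7),0,0],sp,sa)
Mm=[(-55,0,42),(80,34.5,36),(40,34.5,36),(80,-34.5,28)]
um=[(151.1,85.9),(221.4,266.6),(216.7,219.6),(138.9,265.2)]
for sp,sa in [(.0001,.0001),(.02,.0001)]:
    b=fit6(z,Mm,um,[.49,-.17,0,np.radians(17.7),0,0],sp,sa)
R=Ro.from_euler('ZYX',b[3:]).as_matrix()
print(proj(z,np.array([(-107.5,-46,28),(-107.5,46,28),(107.5,-46,28),(107.5,46,28),(107.5,46,0),(-55,0,38)])/1000@R.T+b[:3]))
E
```

```text
[ 0.4948 -0.0521  0.1595] [ 1.768e+01 -1.000e-02  3.000e-02] res [[-0.1, 0.2], [0.0, 0.4], [-0.3, -0.2], [0.5, -0.2], [-1.2, 0.2], [0.7, 0.1], [0.0, -0.2], [0.3, -0.3]]
[ 0.4948 -0.0521  0.1593] [17.68  0.1   0.27] res [[-0.1, 0.3], [0.1, 0.3], [-0.3, -0.2], [0.5, -0.2], [-1.2, 0.2], [0.7, 0.2], [0.0, -0.3], [0.2, -0.3]]
[ 0.4905 -0.1707  0.    ] [18.28 -0.   -0.  ] res [[0.0, 0.4], [-0.6, 0.7], [-0.4, -0.6], [1.0, -0.6]]
[ 0.4901 -0.1703  0.0013] [18.26 -0.   -0.  ] res [[-0.1, -0.1], [-0.5, 1.0], [-0.2, -0.5], [0.8, -0.3]]
[[ 80.82357042   4.84715288]
 [217.03149679   3.17670483]
 [130.9935092  295.44854878]
 [239.65335914 294.40392966]
 [245.65765576 281.17380769]
 [153.50992695  86.39851052]]
```

```bash
python3 -c "
from h import *
plan([.4872,-.1710,.088],198.33)"
```

```text
turn [ 0.007 -0.012 -0.07 ] shift [ 0.0503 -0.112   0.1   ] | pos [ 0.5011 -0.049   0.188 ] yawx -162.23 F [ 0.4 -0.2 -4.6] gap 0.025 t 4.5 q [-0.18  0.27  0.18  2.03 -0.07  0.84  1.92]
```

>>> send_rows([
  [0,0,-0.03,0.02,-0.035,0.01,1],
  [0,0,-0.07,0.04,-0.075,0.03,1],
  [0,0,-0.07,0.05,-0.112,0.05,1],
  [0,0,-0.07,0.05,-0.112,0.08,1],
  [0,0,-0.07,0.05,-0.112,0.1,1],
  [0,0,-0.07,0.05,-0.112,0.1,1],
  [0,0,-0.07,0.05,-0.112,0.1,1],
])

```text
clock: 5.2
tool_pos: [0.4886, -0.1705, 0.0888]
tool_rot: [0.502, -3.101, -0.001]
force: [-0.0, -0.5, -5.7]
finger_gap: 0.0248
```

```bash
python3 -c "
from h import *
plan([.4872,-.1710,.058],198.33)
z=grab('wrist','w4');print(z['eye'],z['R'])
plan([.4872,-.1710,.058],198.33)
grab('side','s4')
cv2.imwrite('pics/c6.png',cv2.resize(z['p'][35:225,220:420,::-1],None,fx=3,fy=3,interpolation=cv2.INTER_NEAREST))
"
```

```text
turn [ 0.006 -0.004  0.009] shift [ 0.0015 -0.0001  0.0308] | pos [ 0.4886 -0.1705  0.0888] yawx -161.6 F [-0.  -0.5 -5.7] gap 0.0248 t 5.2 q [ 0.06  0.45  0.2   2.07 -0.14  0.63  2.24]
[ 0.41749624 -0.19443405  0.21390804] [1.72348214 2.38816384 0.35947865]
turn [-0.002  0.008  0.009] shift [0.0021 0.0004 0.0315] | pos [ 0.4893 -0.1707  0.0895] yawx -161.6 F [ 0.9  0.5 -4.5] gap 0.0254 t 5.25 q [ 0.06  0.45  0.2   2.07 -0.14  0.63  2.24]
```

View pics/w4.png

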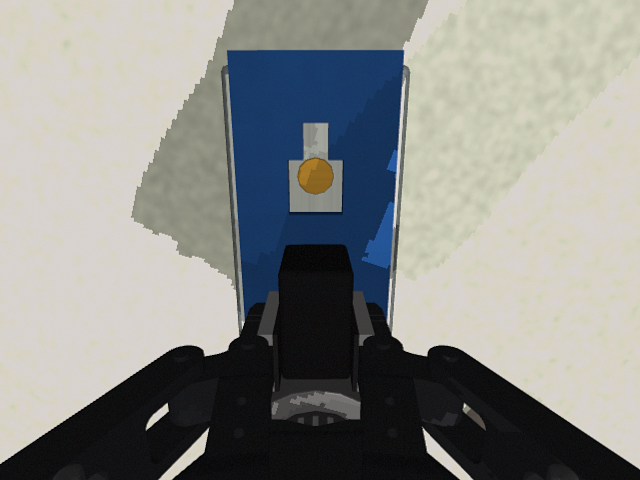

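View pics/c6.png

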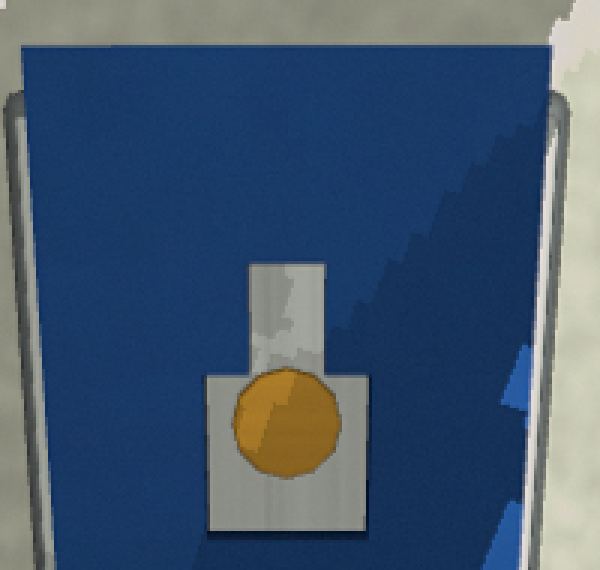

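```bash
python3 - <<'E'
from fit3 import *
z=load('w4')
M=[(-95,-32,6),(-95,32,6),(-70,-5,6),(-70,5,6),(-56,-11,6),(-56,11,6),(-34,-11,6),(-34,11,6)]
uv=[(227.3,50),(403.7,49.7),(302.7,122.7),(328,122.7),(288.7,159.7),(342.7,159.7),(288.7,214.7),(342,214.7)]
a=fit6(z,M,uv,[.481,-.174,.06,np.radians(18.3),0,0],.003)
yaw=a[3];Rz=Ro.from_euler('z',yaw).as_matrix()
e=a[:3]+Rz@[-.045,0,0]
s=onplane(z,(315.3,175.7),.042)[0]
print('entry',e,'stud',s,'stud rel entry in adj axes',Rz.T@(s-e))
E
```

```text
[ 0.4824 -0.1728  0.0601] [1.839e+01 1.000e-02 3.000e-02] res [[-0.1, 0.2], [0.0, 0.4], [-0.3, -0.2], [0.5, -0.2], [-1.2, 0.2], [0.7, 0.1], [0.1, -0.3], [0.2, -0.3]]
entry [ 0.43969486 -0.18701669  0.06009983] stud [ 0.43803926 -0.18765598  0.042     ] stud rel entry in adj axes [-1.77274786e-03 -8.42503523e-05 -1.80998315e-02]
```

View pics/s4.png

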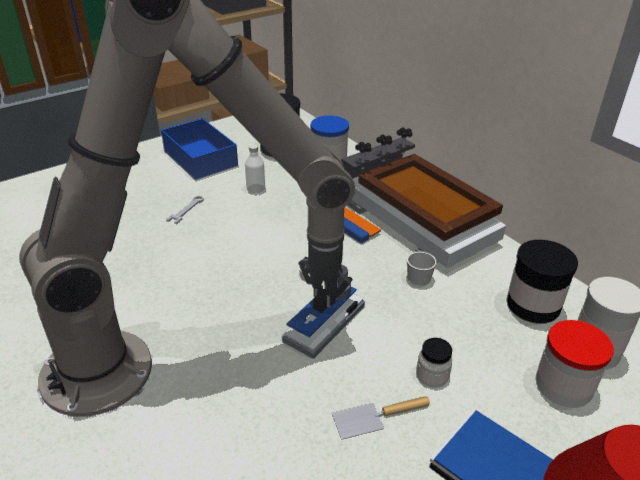

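>>> send_rows([
  [0,0,0,0.0018,0,0,1],
  [0,0,0,0.0018,0,0.008,1],
  [0,0,0,0.0018,0,0.018,1],
  [0,0,0,0.0018,0,0.027,1],
  [0,0,0,0.0018,0,0.03,1],
  [0,0,0,0.0018,0,0.03,1],
])

```text
clock: 5.9
tool_pos: [0.4864, -0.1719, 0.0581]
tool_rot: [0.5, -3.1, -0.001]
force: [0.1, -0.0, -5.4]
finger_gap: 0.0253
```

```bash
python3 -c "
from h import *
z=grab('wrist','w5');print(z['eye'],z['R'])
plan([.4872,-.1710,.058],198.33)
cv2.imwrite('pics/c7.png',cv2.resize(z['p'][35:225,220:420,::-1],None,fx=3,fy=3,interpolation=cv2.INTER_NEAREST))
"
```

```text
[ 0.4153615  -0.19577433  0.1832615 ] [1.72558584 2.38703214 0.35864261]
turn [ 0.003 -0.004 -0.002] shift [-0.0008  0.0008  0.0002] | pos [ 0.4867 -0.172   0.0582] yawx -161.69 F [ 0.8 -0.1 -4.8] gap 0.0251 t 5.95 q [ 0.07  0.5   0.18  2.09 -0.16  0.57  2.26]
```

View pics/w5.png

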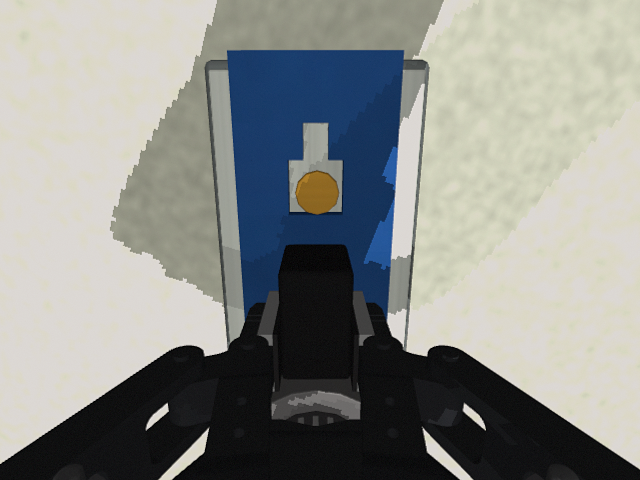

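```bash
python3 - <<'E'
from fit3 import *
z=load('w5')
M=[(-95,-32,6),(-95,32,6),(-70,-5,6),(-70,5,6),(-56,-11,6),(-56,11,6),(-34,-11,6),(-34,11,6)]
uv=[(227.3,50),(403.7,49.7),(302.7,122.7),(328,122.7),(288.7,159.7),(342.7,159.7),(288.7,214.7),(342,214.7)]
a=fit6(z,M,uv,[.481,-.174,.03,np.radians(18.3),0,0],.003)
yaw=a[3];Rz=Ro.from_euler('z',yaw).as_matrix()
hsv=cv2.cvtColor(z['p'],cv2.COLOR_RGB2HSV);m=((hsv[...,0]>10)&(hsv[...,0]<30)&(hsv[...,1]>130)).astype(np.uint8)
k,l,st,c=cv2.connectedComponentsWithStats(m[150:230,280:350]);i=1+st[1:,4].argmax();uvs=c[i]+[280,150];print(uvs,st[i])
s=onplane(z,uvs,.042)[0];se=a[:3]+Rz@[-.0665,0,0]
print('stud',s,'stud rel slot end',Rz.T@(s-se), 'yaw',np.degrees(yaw))
# mount top edges: white right edge / left edges lines
E
```

```text
[ 0.4802 -0.1743  0.0295] [ 1.83e+01 -1.00e-02  3.00e-02] res [[-0.1, 0.2], [0.0, 0.4], [-0.3, -0.2], [0.5, -0.2], [-1.2, 0.2], [0.7, 0.1], [0.0, -0.3], [0.3, -0.3]]
[316.55694444 192.08888889] [  15   21   44   43 1440]
stud [ 0.43797829 -0.18781904  0.042     ] stud rel slot end [0.02215505 0.00040603 0.01248709] yaw 18.30105193748924
```

View pics/c7.png

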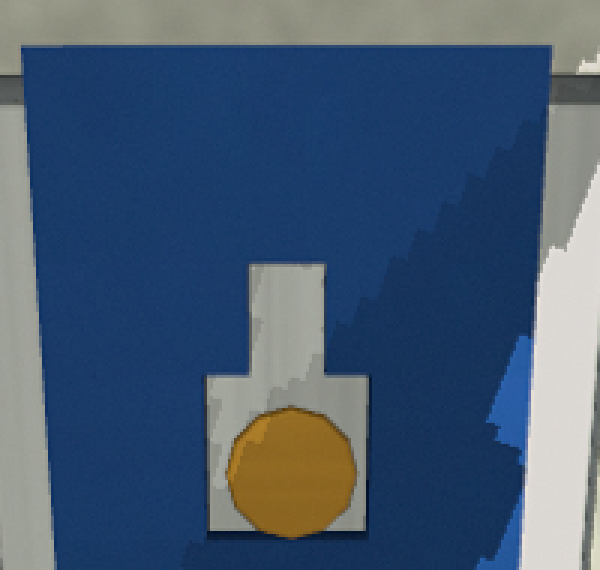

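>>> send_rows([
  [0,0,0,-0.004,0.0003,0,1],
  [0,0,0,-0.008,0.0003,0,1],
  [0,0,0,-0.012,0.0003,0,1],
  [0,0,0,-0.016,0.0003,0,1],
  [0,0,0,-0.019,0.0003,0,1],
  [0,0,0,-0.0215,0.0003,0,1],
  [0,0,0,-0.0215,0.0003,0,1],
])

```text
clock: 6.65
tool_pos: [0.5074, -0.1649, 0.0586]
tool_rot: [0.501, -3.101, -0.0]
force: [0.5, 0.2, -5.4]
finger_gap: 0.025
```

```bash
python3 -c "
from h import *
z=grab('wrist','w6');print(z['eye'],z['R'])
plan([.4872,-.1710,.058],198.33)
"
```

```text
[ 0.43616567 -0.18868493  0.18366393] [1.72424198 2.38645275 0.3590581 ]
turn [ 0.    -0.001 -0.001] shift [0.0209 0.0005 0.0006] | pos [ 0.5072 -0.1649  0.0586] yawx -161.68 F [-0.4  0.7 -5.1] gap 0.0251 t 6.7 q [ 0.05  0.52  0.18  2.05 -0.16  0.59  2.24]
```

View pics/w6.png

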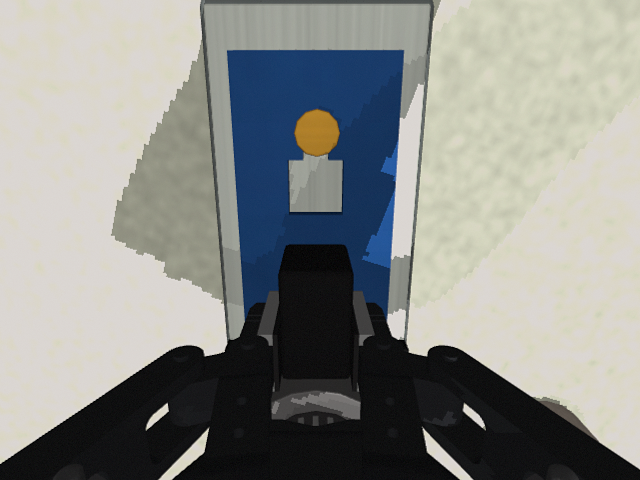

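>>> send_rows([
  [0,0,0,0,0,0.001,1],
  [0,0,0,0,0,0.0015,1],
  [0,0,0,-0.0008,0,0.0015,1],
  [0,0,0,-0.0008,0,0.0015,1],
])

```text
clock: 7.1
tool_pos: [0.5072, -0.1651, 0.0578]
tool_rot: [0.499, -3.101, -0.001]
force: [-4.0, 0.3, 6.5]
finger_gap: 0.0249
```

>>> send_rows([
  [0,0,0,-0.0008,0,0.0005,0.4],
  [0,0,0,-0.0008,0,0.0005,0.4],
  [0,0,0,-0.0008,0,0.0005,0.4],
  [0,0,0,-0.0008,0,0.0005,0.4],
  [0,0,0,-0.0008,0,0.0005,0.4],
])

```text
clock: 7.6
tool_pos: [0.5089, -0.1645, 0.0566]
tool_rot: [-0.5, 3.101, -0.0]
force: [0.5, 1.3, -0.0]
finger_gap: 0.0512
```

```bash
python3 -c "
from h import *
z=grab('wrist','w7');print(z['eye'],z['R'])
plan([.4872,-.1710,.058],198.33)
"
```

```text
[ 0.437599   -0.1882908   0.18171742] [1.72432924 2.3859572  0.35925556]
turn [-0.     0.001 -0.001] shift [ 0.0226  0.0006 -0.0014] | pos [ 0.5088 -0.1645  0.0566] yawx -161.68 F [-0.1 -0.3  0.5] gap 0.0511 t 7.65 q [ 0.05  0.53  0.18  2.04 -0.16  0.59  2.24]
```

View pics/w7.png

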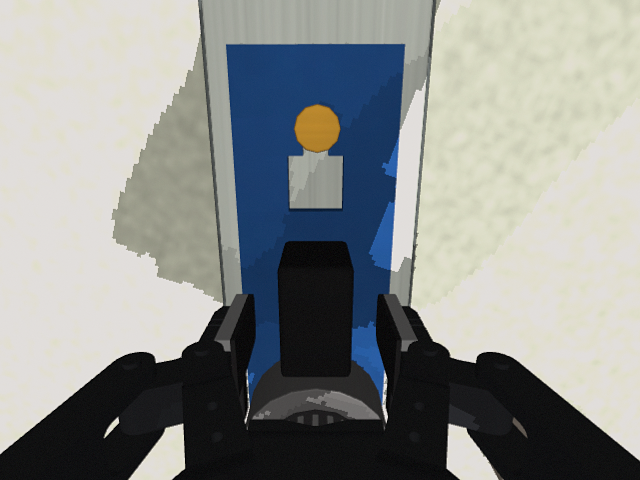

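```bash
python3 - <<'E'
from fit3 import *
z=load('w7')
cv2.imwrite('pics/c8.png',cv2.resize(z['p'][35:225,220:420,::-1],None,fx=3,fy=3,interpolation=cv2.INTER_NEAREST))
W=cloud(z);print('plate top z',np.median(W[60:95,250:380,2]),'bracket',np.median(W[5:35,230:400,2]))
E
```

```text
plate top z nan bracket nan
```

View pics/c8.png

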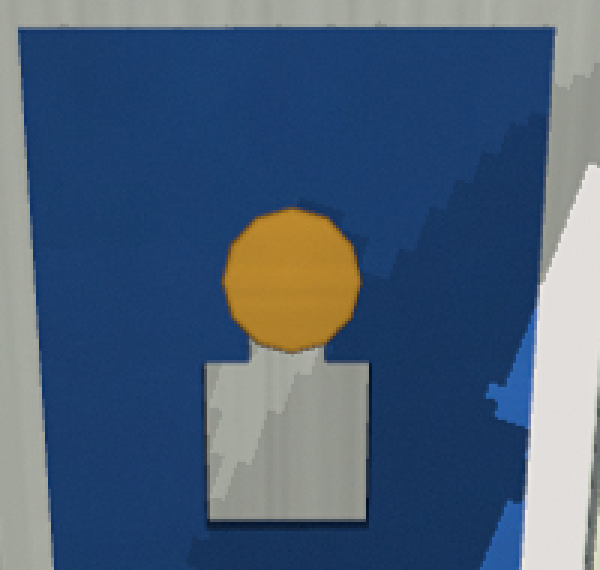

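```bash
python3 - <<'E'
from fit3 import *
z=load('w7')
f=lambda x,y:(x/3+220-.33,y/3+35-.33)
M=[(-95,-32,6),(-95,32,6),(-56,-11,6),(-56,11,6),(-34,-11,6),(-34,11,6)]
uv=[f(19,28),f(555,28),f(205,362),f(369,362),f(207,526),f(368,526)]
a=fit6(z,M,uv,[.5,-.168,.028,np.radians(18.3),0,0],.0005)
fit6(z,M,uv,[.5,-.168,.028,np.radians(18.3),0,0],.02,.1)
Rz=Ro.from_euler('z',a[3]).as_matrix()
s=onplane(z,f(291.5,280),.042)[0];se=a[:3]+Rz@[-.0665,0,0]
print('stud rel slot end',Rz.T@(s-se))
print(np.nanmedian(cloud(z)[60:95,250:380,2]),np.nanmedian(cloud(z)[5:35,230:400,2]))
E
```

```text
[ 0.5009 -0.1675  0.0281] [18.31  0.23 -0.02] res [[0.4, 0.2], [-0.3, 0.0], [-0.7, -0.2], [0.8, -0.3], [-0.1, 0.1], [-0.0, 0.1]]
[ 0.5009 -0.1675  0.0266] [18.31  1.45 -0.16] res [[0.0, 0.1], [-0.0, 0.1], [-0.6, -0.0], [0.8, -0.1], [0.0, -0.0], [-0.2, -0.1]]
stud rel slot end [0.00035718 0.00053799 0.01393808]
0.03548573524469101 0.02953683149306463
```

>>> send_rows([
  [0,0,0,0,0,0,0.2],
  [0,0,0,0,0,-0.015,0],
  [0,0,0,0,0,-0.045,0],
  [0,0,0,0.005,0,-0.09,0],
  [0,0,0,0.025,0,-0.13,0],
  [0,0,0,0.035,0,-0.15,0],
  [0,0,0,0.035,0,-0.15,0],
  [0,0,0,0.035,0,-0.15,0],
])

```text
clock: 8.45
tool_pos: [0.4756, -0.1753, 0.2067]
tool_rot: [-0.5, 3.101, 0.0]
force: [-0.6, 0.5, -0.9]
finger_gap: 0.0852
```

```bash
python3 -c "
from h import *
z=grab('wrist','w8');print(z['eye'],z['R'])
plan([.5596,-.1474,.15],198.33)
"
```

```text
[ 0.40425506 -0.19912479  0.3316588 ] [1.72405539 2.38547661 0.36008445]
turn [ 0.005 -0.005  0.002] shift [-0.0887 -0.0004  0.0558] | pos [ 0.4754 -0.175   0.2059] yawx -161.66 F [-0.2  0.1 -0.2] gap 0.0855 t 8.5 q [ 0.02  0.25  0.25  2.01 -0.08  0.89  2.2 ]
```

View pics/w8.png

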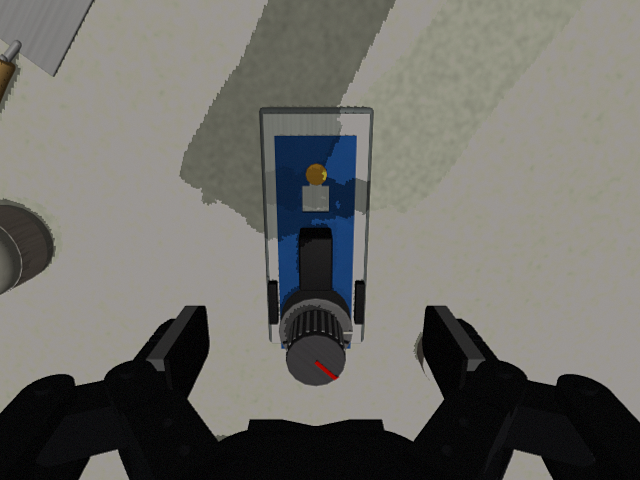

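```bash
python3 - <<'E'
from h import *
z=load('w8')
print(onplane(z,[(315.5,359.5)],.100))
cv2.imwrite('pics/c9.png',cv2.resize(z['p'][270:400,260:380,::-1],None,fx=4.5,fy=4.5,interpolation=cv2.INTER_NEAREST))
W=cloud(z);q=W[320:395,270:360].reshape(-1,3);q=q[(q[:,2]>.095)&(q[:,2]<.106)];print(q.mean(0),q.min(0),q.max(0))
E
```

```text
[[ 0.55923852 -0.14805876  0.1       ]]
[ 0.55746999 -0.14874343  0.1010663 ] [ 0.53710711 -0.17035173  0.09500032] [ 0.58158519 -0.12667162  0.10417075]
```

View pics/c9.png

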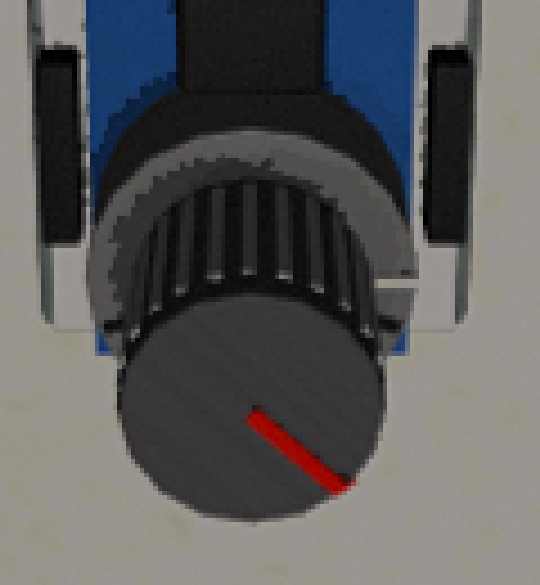

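>>> send_rows([
  [0,0,0,-0.04,0,0.01,0],
  [0,0,0,-0.08,0,0.02,0],
  [0,0,0,-0.0885,-0.0003,0.04,0],
  [0,0,0,-0.0885,-0.0003,0.075,0],
  [0,0,0,-0.0885,-0.0003,0.09,0],
  [0,0,0,-0.0885,-0.0003,0.09,0],
  [0,0,0,-0.0885,-0.0003,0.09,0],
])

```text
clock: 9.2
tool_pos: [0.5594, -0.1482, 0.1166]
tool_rot: [0.499, -3.101, -0.0]
force: [0.5, -0.5, 0.8]
finger_gap: 0.0857
```

```bash
python3 -c "
from h import *
plan([.5594,-.1477,.085],198.33)
grab('side','s9');z=grab('wrist','w9')
plan([.5594,-.1477,.085],198.33)
"
```

```text
turn [ 0.002 -0.006 -0.005] shift [-0.0002  0.0005  0.0316] | pos [ 0.5594 -0.1482  0.1166] yawx -161.71 F [ 0.5 -0.5  0.8] gap 0.0857 t 9.2 q [-0.01  0.49  0.21  1.91 -0.14  0.76  2.17]
turn [-0.007  0.013 -0.005] shift [0.0007 0.001  0.0329] | pos [ 0.5603 -0.1484  0.1179] yawx -161.71 F [0.2 0.3 0.5] gap 0.0855 t 9.3 q [-0.01  0.49  0.21  1.91 -0.14  0.76  2.17]
```

View pics/w9.png

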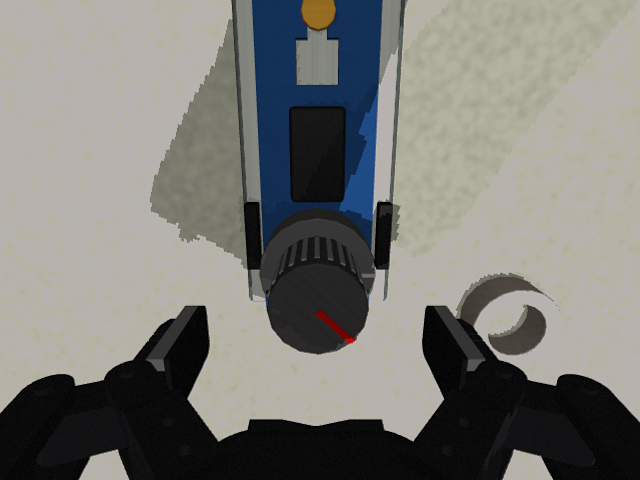

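>>> send_rows([
  [0,0,0,0,0.0005,0.02,0],
  [0,0,0,0,0.0005,0.032,0],
  [0,0,0,0,0.0005,0.032,0],
  [0,0,0,0,0.0005,0.032,1],
  [0,0,0,0,0.0005,0.032,1],
  [0,0,0,0,0.0005,0.032,1],
  [0,0,0,0,0.0005,0.032,1],
  [0,0,0,0,0.0005,0.032,1],
])

```text
clock: 10.1
tool_pos: [0.5599, -0.1476, 0.0857]
tool_rot: [-0.5, 3.1, -0.0]
force: [-1.5, -0.0, 6.2]
finger_gap: 0.0429
```

```bash
python3 -c "
from h import *
z=grab('wrist','w10')
plan([.5594,-.1477,.085],198.33)
"
```

```text
turn [-0.003  0.009 -0.001] shift [0.0006 0.0001 0.0008] | pos [ 0.56   -0.1476  0.0858] yawx -161.68 F [-1.7 -1.1  5.3] gap 0.0426 t 10.15 q [ 0.    0.53  0.19  1.93 -0.15  0.69  2.18]
```

View pics/w10.png

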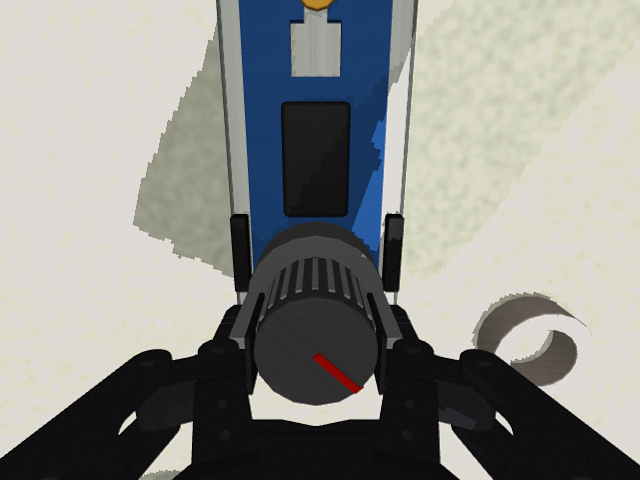

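>>> send_rows([
  [0,0,0.8,0,0,0,1],
  [0,0,1.7,0,0,0,1],
  [0,0,2.6,0,0,0,1],
  [0,0,3.5,0,0,0,1],
  [0,0,4.3,0,0,0,1],
  [0,0,5.0,0,0,0,1],
  [0,0,5.0,0,0,0,1],
])

```text
clock: 10.85
tool_pos: [0.56, -0.1479, 0.0858]
tool_rot: [0.595, 3.083, -0.001]
force: [-1.2, 0.1, 5.3]
finger_gap: 0.0427
```

```bash
python3 -c "
from h import *
z=grab('wrist','w11')
plan([.5594,-.1477,.085],198.33)
"
```

```text
turn [-4.000e-03  1.000e-02 -5.006e+00] shift [ 0.0006 -0.      0.0007] | pos [ 0.56   -0.1479  0.0857] yawx 158.28 F [-1.3 -0.2  5.5] gap 0.0426 t 10.9 q [-0.14  0.55  0.38  1.94 -0.3   0.7   1.62]
```

View pics/w11.png

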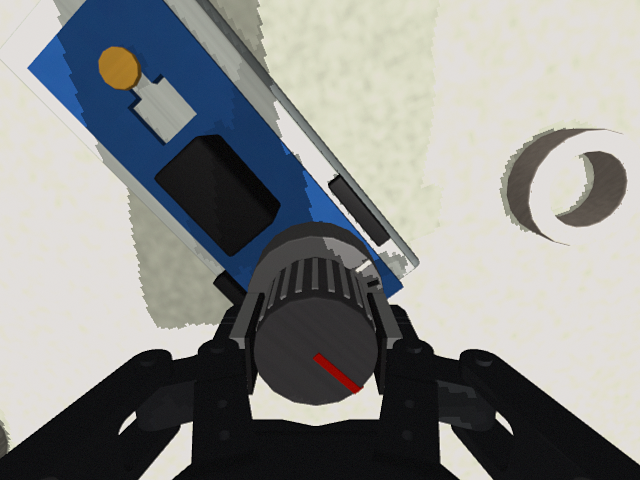

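>>> send_rows([
  [0,0,0.8,0,0,0,1],
  [0,0,1.6,0,0,0,1],
  [0,0,2.3,0,0,0,1],
  [0,0,2.7,0,0,0,1],
  [0,0,2.7,0,0,0,1],
])

```text
clock: 11.4
tool_pos: [0.5599, -0.1482, 0.0857]
tool_rot: [1.161, 2.918, -0.0]
force: [-1.4, -1.4, 6.3]
finger_gap: 0.0426
```

```bash
python3 -c "
from h import *
z=grab('wrist','w12')
plan([.5594,-.1477,.085],198.33)
"
```

```text
turn [-3.000e-03  1.100e-02 -7.706e+00] shift [0.0007 0.     0.0008] | pos [ 0.5599 -0.1482  0.0858] yawx 136.68 F [-2.6 -1.8  6.4] gap 0.0424 t 11.45 q [-0.21  0.57  0.48  1.94 -0.39  0.71  1.32]
```

View pics/w12.png

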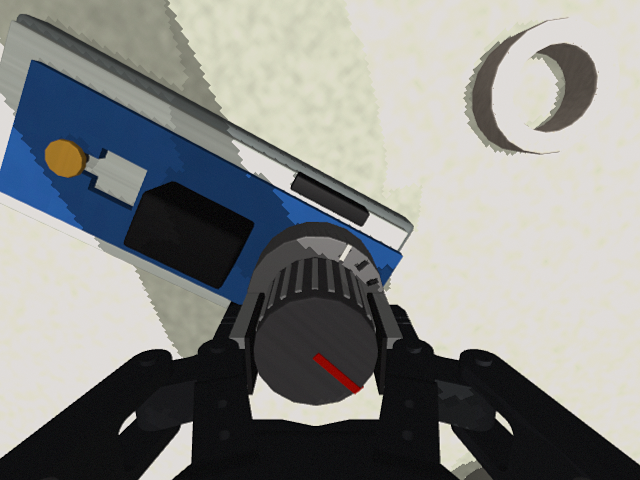

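>>> send_rows([
  [0,0,0,0,0,0,0.4],
  [0,0,0,0,0,0,0.2],
  [0,0,0,0,0,0,0],
  [0,0,0,0,0,0,0],
  [0,0,0,0,0,-0.02,0],
  [0,0,0,0,0,-0.05,0],
  [0,0,0,0,0,-0.09,0],
  [0,0,0,0,0,-0.12,0],
])

```text
clock: 12.25
tool_pos: [0.5597, -0.1478, 0.2066]
tool_rot: [1.159, 2.919, 0.0]
force: [0.1, 0.4, 0.7]
finger_gap: 0.0854
```

```bash
python3 -c "
from h import *
plan([.475,-.175,.206],198.33)
"
```

```text
turn [-0.     0.008 -7.704] shift [ 0.043  -0.0779  0.0005] | pos [ 0.5597 -0.1478  0.2066] yawx 136.7 F [0.1 0.4 0.7] gap 0.0854 t 12.25 q [-0.3   0.41  0.58  1.87 -0.27  0.94  1.22]
```

>>> send_rows([
  [0,0,-7.7,0.043,-0.078,0,0],
  [0,0,-7.7,0.043,-0.078,0,0],
  [0,0,-7.7,0.043,-0.078,0,0],
  [0,0,-7.7,0.043,-0.078,0,0],
  [0,0,-7.7,0.043,-0.078,0,0],
  [0,0,-7.7,0.043,-0.078,0,0],
  [0,0,-7.7,0.043,-0.078,0,0],
  [0,0,-7.7,0.043,-0.078,0,0],
])

```text
clock: 13.05
tool_pos: [0.4746, -0.1749, 0.2047]
tool_rot: [-0.503, 3.101, 0.0]
force: [-0.9, -0.3, 0.2]
finger_gap: 0.0858
```

>>> send_rows([
  [0,0,0,0,0,0,0],
  [0,0,0,0,0,0,0],
  [0,0,0,0,0,0,0],
])

```text
clock: 13.35
tool_pos: [0.4747, -0.1748, 0.2046]
tool_rot: [0.497, -3.102, 0.0]
force: [0.2, -0.1, -0.2]
finger_gap: 0.0855
```

```bash
python3 -c "
from h import *
z=grab('wrist','w13');grab('side','s13')
plan([.475,-.175,.206],198.33)
cv2.imwrite('pics/c13.png',cv2.resize(z['p'][100:400,250:390,::-1],None,fx=2,fy=2,interpolation=cv2.INTER_NEAREST))
cv2.imwrite('pics/c14.png',cv2.resize(z['p'][270:400,260:380,::-1],None,fx=4.5,fy=4.5,interpolation=cv2.INTER_NEAREST))
"
```

```text
turn [-0.    -0.001 -0.008] shift [-0.0002 -0.0003 -0.0014] | pos [ 0.4747 -0.1747  0.2046] yawx -161.74 F [ 0.6  0.4 -0.4] gap 0.0855 t 13.45 q [-0.1   0.26  0.39  2.02 -0.13  0.88  2.25]
```

View pics/w13.png

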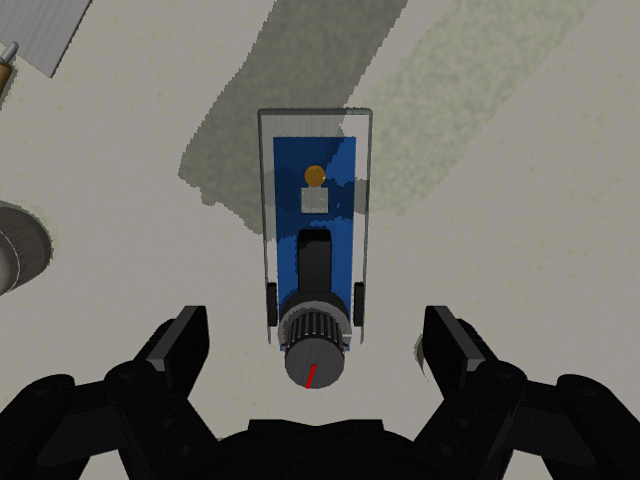

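View pics/c14.png

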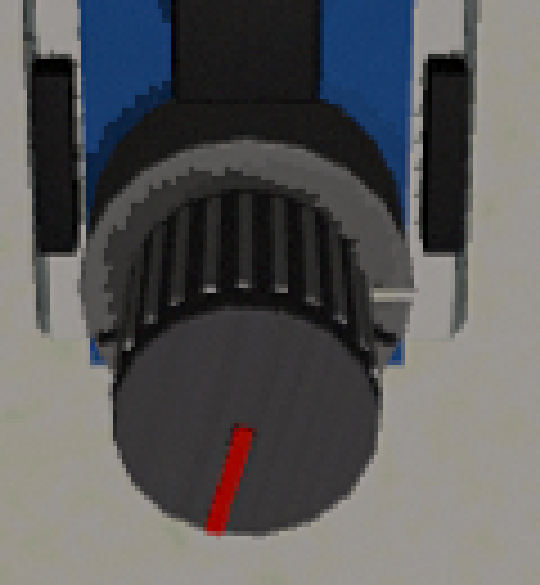

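View pics/s13.png

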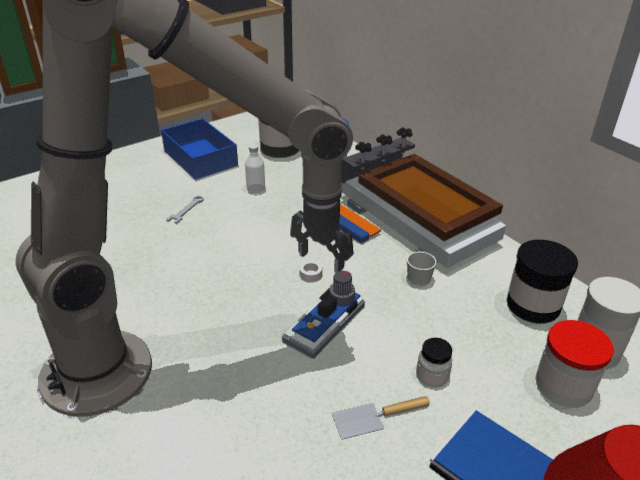

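```bash
python3 - <<'E'
from fit3 import *
z=load('w13')
g=lambda x,y:(x/4.5+260-.4,y/4.5+270-.4)
for n,zz,c,tip in [('w8',load('w8'),(255,412),(343,489)),('w13',z,(245,430),(215,534))]:
    p=onplane(zz,[g(*c),g(*tip)],.1);d=p[1]-p[0];print(n,'N deg',(90+18.3-np.degrees(np.arctan2(d[1],d[0]))))
hsv=cv2.cvtColor(z['p'],cv2.COLOR_RGB2HSV);blue=((hsv[...,0]>95)&(hsv[...,0]<130)&(hsv[...,1]>120))
for y in [140,150,160,225]:
    r=np.where(blue[y,255:380])[0]+255;print(y,r.min(),r.max())
c=np.where(blue[:,300])[0];print('top row',c.min(),np.where(blue[:,340])[0].min())
m=((hsv[...,0]>10)&(hsv[...,0]<30)&(hsv[...,1]>130)).astype(np.uint8)
k,l,st,ce=cv2.connectedComponentsWithStats(m[150:230,280:350]);i=1+st[1:,4].argmax();uvs=ce[i]+[280,150];print(uvs)
M=[(-95,-32,6),(-95,32,6)]
r=np.where(blue[140,255:380])[0]+255
a=fit6(z,M,[(273.8,136.5),(355.6,136.5)],[.5,-.1675,.028,np.radians(18.3),0,0],.0001,.0001)
Rz=Ro.from_euler('z',a[3]).as_matrix();print('stud rel slot end',Rz.T@(onplane(z,uvs,.042)[0]-a[:3]-Rz@[-.0665,0,0]))
W=cloud(z);print(np.nanmedian(W[140:160,285:345,2]),np.nanmedian(W[118:132,280:350,2]))
E
```

```text
w8 N deg 45.54066362510929
w13 N deg 104.03974986316871
140 273 355
150 274 354
160 274 354
225 276 352
top row 137 137
[314.66381766 175.51566952]
[ 0.5008 -0.1673  0.028 ] [18.18 -0.    0.  ] res [[-0.5, 0.0], [0.5, 0.0]]
stud rel slot end [ 4.41505740e-04 -1.96647414e-05  1.40013031e-02]
0.03550385928039329 0.029546208167455068
```

```bash
python3 - <<'E'
from h import *
for n,org in [('w1',(.4814,.1714,0,-1.31)),('w8',(.5008,-.1673,.028,18.25)),('w13',(.5008,-.1673,.028,18.25)),('w9',(.5008,-.1673,.028,18.25))]:
    z=load(n);hsv=cv2.cvtColor(z['p'],cv2.COLOR_RGB2HSV);m=((hsv[...,0]<8)|(hsv[...,0]>172))&(hsv[...,1]>150)&(hsv[...,2]>60)
    k,l,st,ce=cv2.connectedComponentsWithStats(m[280:400,270:370].astype(np.uint8));i=1+st[1:,4].argmax()
    v,u=np.where(l==i);p=onplane(z,np.c_[u+270,v+280],org[2]+.072)[:,:2]
    pm=p.mean(0);_,_,Vt=np.linalg.svd(p-pm);ax=Vt[0]
    yaw=np.radians(org[3]);c=np.array(org[:2])+.062*np.array([np.cos(yaw),np.sin(yaw)])
    if ax@(pm-c)<0: ax=-ax
    f=lambda d:(90+org[3]-np.degrees(np.arctan2(d[1],d[0])))
    print(n,len(u),'axis',f(ax).round(1),'mean-centre',f(pm-c).round(1))
E
```

```text
w1 109 axis 43.9 mean-centre 46.6
w8 119 axis 44.2 mean-centre 49.8
w13 109 axis 105.4 mean-centre 105.2
w9 340 axis 43.9 mean-centre 48.8
```

```bash
python3 -c "
from h import *
plan([.578,-.142,.19],108.3)
"
```

```text
turn [-1.0000e-03 -0.0000e+00  1.1245e+01] shift [-0.1084 -0.0013  0.0146] | pos [ 0.4747 -0.1747  0.2046] yawx -161.74 F [ 0.6  0.4 -0.4] gap 0.0855 t 13.45 q [-0.1   0.26  0.39  2.02 -0.13  0.88  2.25]
```

>>> send_rows([
  [0,0,11.2,-0.108,-0.001,0.01,0],
  [0,0,11.2,-0.108,-0.001,0.01,0],
  [0,0,11.2,-0.108,-0.001,0.01,0],
  [0,0,11.2,-0.108,-0.001,0.01,0],
  [0,0,11.2,-0.108,-0.001,0.01,0],
  [0,0,11.2,-0.108,-0.001,0.01,0],
  [0,0,11.2,-0.108,-0.001,0.01,0],
  [0,0,11.2,-0.108,-0.001,0.01,0],
])

```text
clock: 14.25
tool_pos: [0.5776, -0.1416, 0.1946]
tool_rot: [-1.348, -2.838, 0.0]
force: [-0.6, -0.3, -1.1]
finger_gap: 0.0858
```

```bash
python3 -c "
from h import *
plan([.578,-.142,.175],18.3)
"
```

```text
turn [-1.000e-03  1.000e-03  1.386e+01] shift [-0.0006  0.0001  0.0196] | pos [ 0.5776 -0.1416  0.1946] yawx 129.18 F [-0.6 -0.3 -1.1] gap 0.0858 t 14.25 q [-0.34  0.47  0.64  1.84 -0.34  0.94  1.13]
```

>>> send_rows([
  [0,0,13.8,0,0,0.018,0],
  [0,0,13.8,0,0,0.018,0],
  [0,0,13.8,0,0,0.018,0],
  [0,0,13.8,0,0,0.018,0],
  [0,0,13.8,0,0,0.018,0],
  [0,0,13.8,0,0,0.018,0],
  [0,0,13.8,0,0,0.018,0],
  [0,0,13.8,0,0,0.018,0],
])

```text
clock: 15.05
tool_pos: [0.5776, -0.1415, 0.1766]
tool_rot: [2.715, 1.581, 0.0]
force: [-0.5, 0.6, -0.5]
finger_gap: 0.0852
```

>>> send_rows([
  [0,0,5.5,0,0,0,0],
  [0,0,5.5,0,0,0,0],
  [0,0,5.5,0,0,0,0],
  [0,0,5.5,0,0,0,0],
  [0,0,5.5,0,0,0,0],
  [0,0,5.5,0,0,0,0],
  [0,0,5.5,0,0,0,0],
])

```text
clock: 15.75
tool_pos: [0.5776, -0.1416, 0.1765]
tool_rot: [3.107, 0.464, -0.001]
force: [0.3, 0.2, -1.0]
finger_gap: 0.0855
```

```bash
python3 -c "
from h import *
z=grab('wrist','w14')
plan([.578,-.142,.175],18.3)
"
```

```text
turn [ 0.001  0.002 -0.163] shift [0.0003 0.0005 0.0015] | pos [ 0.5775 -0.1416  0.1765] yawx 17.0 F [ 0.2  1.1 -0.2] gap 0.0852 t 15.8 q [-0.62  0.7   1.12  1.87 -0.74  1.05 -0.47]
```

View pics/w14.png

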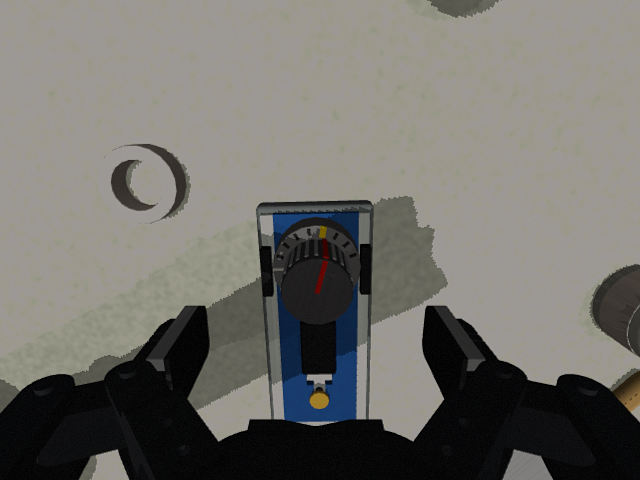

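```bash
python3 -c "
from h import *
z=load('w14')
cv2.imwrite('pics/c15.png',cv2.resize(z['p'][210:330,265:370,::-1],None,fx=5,fy=5,interpolation=cv2.INTER_NEAREST))
"
```

```text
(no output)
```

View pics/c15.png

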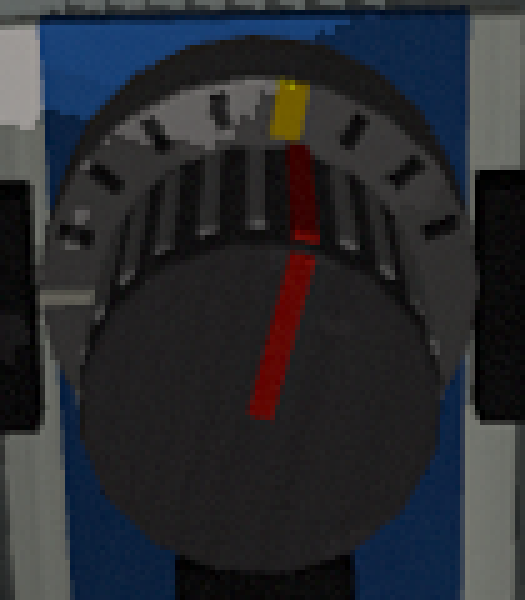

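```bash
python3 - <<'E'
from h import *
z=load('w14');g=lambda p:(p[0]/5+265-.4,p[1]/5+210-.4)
org=(.5008,-.1673);yaw=np.radians(18.25);c=np.array(org)+.062*np.array([np.cos(yaw),np.sin(yaw)])
# centre on z=.1 plane from top ellipse centre
c1=onplane(z,g((261,408)),.1)[0,:2];print('c model',c,'c img',c1)
for nm,p,h in [('yellow out',(292,84),.06),('yellow in',(287,137),.06),('tick4',(221,110),.06),('tick6',(354,131),.06),('tick3',(155,134),.06),('tick7',(407,172),.06),('tick8',(440,227),.06),('ptr foot',(299,148),.061),('ptr side top',(308,240),.098),('ptr top tip',(303,257),.1),('ptr top start',(262,412),.1)]:
    q=onplane(z,g(p),h)[0,:2]
    print(nm,[round(float(90+18.25-np.degrees(np.arctan2(*(q-cc)[::-1]))),1) for cc in (c,c1)],np.linalg.norm(q-c).round(4),np.linalg.norm(q-c1).round(4))
E
```

```text
c model [ 0.55968135 -0.14788384] c img [ 0.56006691 -0.14822986]
yellow out [100.5, 99.8] 0.03 0.0297
yellow in [102.0, 101.0] 0.0225 0.0222
tick4 [80.8, 79.7] 0.0264 0.0263
tick6 [121.4, 120.9] 0.0266 0.0261
tick3 [59.7, 58.6] 0.0265 0.0265
tick7 [141.8, 141.7] 0.0269 0.0264
tick8 [161.8, 162.0] 0.0271 0.0266
ptr foot [106.9, 105.9] 0.0217 0.0213
ptr side top [107.2, 106.2] 0.0218 0.0214
ptr top tip [106.5, 105.5] 0.0203 0.0199
ptr top start [205.8, 258.4] 0.0006 0.0005
```

```bash
python3 -c "
from h import *
plan([.5598,-.148,.0857],17.0)
"
```

```text
turn [ 0.001  0.002 -0.   ] shift [-0.0188  0.0009  0.0908] | pos [ 0.5775 -0.1416  0.1765] yawx 17.0 F [ 0.2  1.1 -0.2] gap 0.0852 t 15.8 q [-0.62  0.7   1.12  1.87 -0.74  1.05 -0.47]
```

>>> send_rows([
  [0,0,0,-0.0188,0.0009,0,0],
  [0,0,0,-0.0188,0.0009,0.02,0],
  [0,0,0,-0.0188,0.0009,0.05,0],
  [0,0,0,-0.0188,0.0009,0.08,0],
  [0,0,0,-0.0188,0.0009,0.09,0],
  [0,0,0,-0.0188,0.0009,0.09,0],
  [0,0,0,-0.0188,0.0009,0.09,0],
])

```text
clock: 16.5
tool_pos: [0.5604, -0.1486, 0.0878]
tool_rot: [3.107, 0.46, 0.002]
force: [0.2, -0.7, 1.3]
finger_gap: 0.0854
```

>>> send_rows([
  [0,0,0,0,0,0,1],
  [0,0,0,0,0,0,1],
  [0,0,0,0,0,0,1],
  [0,0,0,0,0,0,1],
  [0,0,0,0,0,0,1],
  [0,0,0,0,0,0,1],
])

```text
clock: 17.1
tool_pos: [0.5602, -0.148, 0.0876]
tool_rot: [-3.107, -0.46, -0.002]
force: [-1.1, 1.9, 7.2]
finger_gap: 0.0425
```

```bash
python3 -c "
from h import *
plan([.5598,-.148,.0857],17.0)
z=grab('wrist','w15')
cv2.imwrite('pics/c16.png',cv2.resize(z['p'][180:420,200:430,::-1],None,fx=2.5,fy=2.5,interpolation=cv2.INTER_NEAREST))
"
```

```text
turn [-0.002 -0.008 -0.021] shift [-0.0004 -0.0001  0.0019] | pos [ 0.5602 -0.148   0.0876] yawx 16.83 F [-1.1  1.9  7.2] gap 0.0425 t 17.1 q [-0.54  0.78  1.    1.96 -0.86  0.9  -0.36]
```

View pics/c16.png

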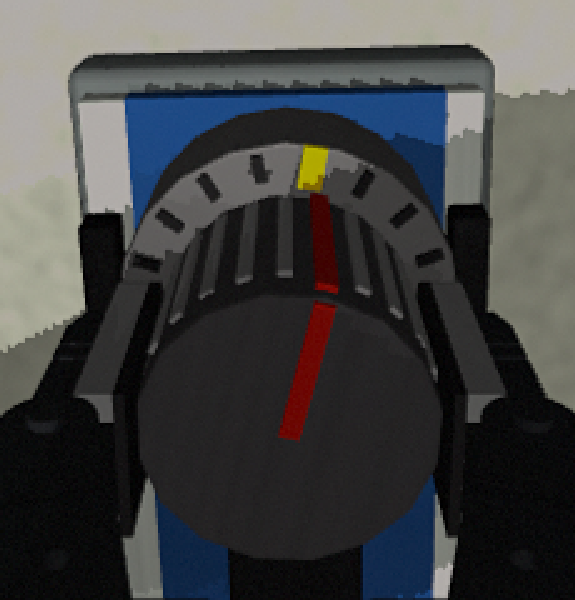

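>>> send_rows([
  [0,0,-0.35,0,0,0,1],
  [0,0,-0.7,0,0,0,1],
  [0,0,-0.7,0,0,0,1],
  [0,0,-0.7,0,0,0,1],
])

```text
clock: 17.55
tool_pos: [0.5602, -0.1479, 0.0876]
tool_rot: [-3.081, -0.611, -0.002]
force: [-2.4, 1.9, 6.5]
finger_gap: 0.0422
```

```bash
python3 -c "
from h import *
plan([.5598,-.148,.0857],17.0)
z=grab('wrist','w16')
cv2.imwrite('pics/c17.png',cv2.resize(z['p'][180:420,200:430,::-1],None,fx=2.5,fy=2.5,interpolation=cv2.INTER_NEAREST))
"
```

```text
turn [-0.004 -0.01   0.677] shift [-0.0004 -0.0001  0.0019] | pos [ 0.5602 -0.1479  0.0876] yawx 22.42 F [-2.4  1.9  6.5] gap 0.0422 t 17.55 q [-0.53  0.77  0.97  1.96 -0.84  0.88 -0.28]
```

View pics/c17.png

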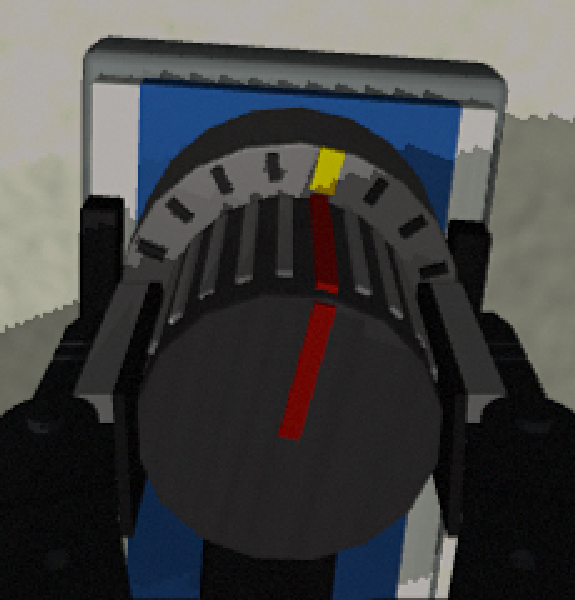

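>>> send_rows([
  [0,0,0,0,0,0,0.4],
  [0,0,0,0,0,0,0.2],
  [0,0,0,0,0,0,0],
  [0,0,0,0,0,0,0],
  [0,0,0,0,0,-0.03,0],
  [0,0,0,0,0,-0.06,0],
  [0,0,0,0.02,0,-0.09,0],
  [0,0,0,0.02,0,-0.09,0],
])

```text
clock: 18.4
tool_pos: [0.5823, -0.1402, 0.1803]
tool_rot: [3.078, 0.614, 0.01]
force: [1.2, 1.6, 0.1]
finger_gap: 0.0856
```

>>> send_rows([
  [0,0,0,0,0,0,0],
  [0,0,0,0,0,0,0],
  [0,0,0,0,0,0,0],
])

```text
clock: 18.7
tool_pos: [0.5771, -0.1405, 0.1755]
tool_rot: [-3.081, -0.609, 0.003]
force: [-0.6, 0.4, -0.6]
finger_gap: 0.0854
```

```bash
python3 -c "
from h import *
z=grab('wrist','w17');grab('side','s17')
plan([.5598,-.148,.0857],17.0)
cv2.imwrite('pics/c18.png',cv2.resize(z['p'][190:430,225:425,::-1],None,fx=2.5,fy=2.5,interpolation=cv2.INTER_NEAREST))
cv2.imwrite('pics/c19.png',cv2.resize(z['p'][210:330,265:370,::-1],None,fx=5,fy=5,interpolation=cv2.INTER_NEAREST))
"
```

```text
turn [-0.006  0.01   0.671] shift [-0.019   0.0002  0.0902] | pos [ 0.5775 -0.1406  0.1758] yawx 22.37 F [-0.1  0.4  0. ] gap 0.0855 t 18.8 q [-0.61  0.69  1.1   1.87 -0.72  1.04 -0.39]
```

View pics/c18.png

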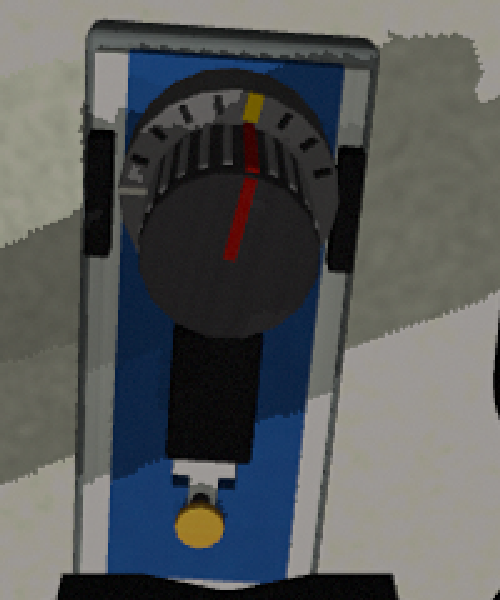

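View pics/c19.png

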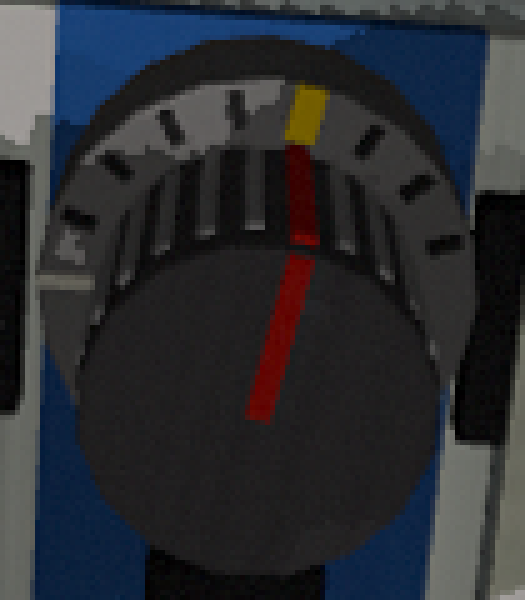

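View pics/s17.png

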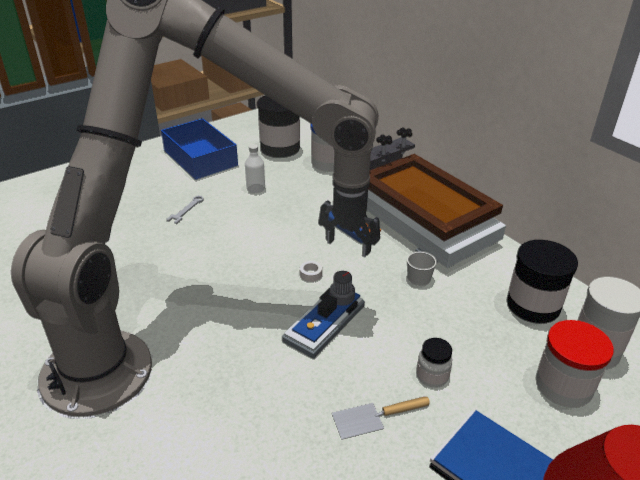

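>>> send_rows([
  [0,0,0,-0.03,0,-0.03,0],
  [0,0,0,-0.07,0,-0.04,0],
  [0,0,0,-0.1,0,-0.05,0],
  [0,0,0,-0.1,0,-0.05,0],
  [0,0,0,-0.1,0,-0.05,0],
  [0,0,0,-0.1,0,-0.05,0],
])

```text
clock: 19.4
tool_pos: [0.4866, -0.1779, 0.2263]
tool_rot: [-3.081, -0.612, 0.0]
force: [0.4, 0.2, -0.0]
finger_gap: 0.0852
```

```bash
python3 -c "
from h import *
z=grab('wrist','w18')
plan([.5598,-.148,.0857],17.0)
"
```

```text
turn [0.001 0.004 0.688] shift [0.0791 0.0004 0.1405] | pos [ 0.4867 -0.1779  0.2262] yawx 22.5 F [0.8 0.3 0.5] gap 0.0853 t 19.45 q [-0.69  0.52  1.26  2.   -0.58  1.04 -0.34]
```

View pics/w18.png

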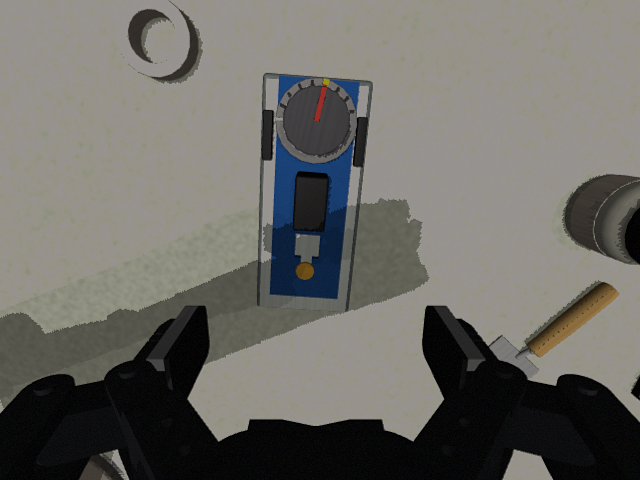

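```bash
python3 - <<'E'
from h import *
z=load('w18');hsv=cv2.cvtColor(z['p'],cv2.COLOR_RGB2HSV)
b=((hsv[...,0]>95)&(hsv[...,0]<130)&(hsv[...,1]>120));b[:60]=0;b[320:]=0
v,u=np.where(b);p=onplane(z,np.c_[u,v],.034)[:,:2].astype(np.float32)
print(cv2.minAreaRect(p))
yaw=np.radians(18.25);ex=np.array([np.cos(yaw),np.sin(yaw)]);ey=np.array([-ex[1],ex[0]])
m=((hsv[...,0]>10)&(hsv[...,0]<30)&(hsv[...,1]>130)).astype(np.uint8);m[:200]=0
k,l,st,ce=cv2.connectedComponentsWithStats(m);i=1+st[1:,4].argmax()
for j in range(1,k):
    if 250<ce[j][0]<350 and 255<ce[j][1]<290 and st[j,4]>50:
        s=onplane(z,ce[j],.042)[0,:2];print('stud',s,'end edge to stud',(s@ex)-np.percentile(p@ex,[0,.5,1]),'(home 28.5mm)', 'lateral',s@ey-(p@ey).min(),(p@ey).max()-s@ey)
red=((hsv[...,0]<8)|(hsv[...,0]>172))&(hsv[...,1]>150)&(hsv[...,2]>60);red[:60]=0;red[135:]=0;red[:,:270]=0;red[:,360:]=0
v,u=np.where(red);q=onplane(z,np.c_[u,v],.1)[:,:2];_,_,Vt=np.linalg.svd(q-q.mean(0));a=Vt[0]*np.sign(Vt[0]@ex);print(len(u),'sleeve deg',90+18.25-np.degrees(np.arctan2(a[1],a[0])))
W=cloud(z);print('plate z',np.nanmedian(W[285:293,280:330,2]),'bracket',np.nanmedian(W[301:305,280:330,2]))
E
```

```text
((0.522624135017395, -0.250230073928833), (0.21607880294322968, 0.4354252219200134), 22.421445846557617)
stud [ 0.43810141 -0.18785412] end edge to stud [0.06285262 0.02911671 0.02843016] (home 28.5mm) lateral 0.30642426608745565 0.12356915774557056
172 sleeve deg 99.79757570720925
plate z 0.03559611507884525 bracket 0.02969426748120929
```

```bash
python3 -c "
from station import workorder,telemetry
print(workorder.job_done()); print(telemetry.get_state()['clock'])"
```

```text
the job is handed in; nothing more can be done
None
the job is handed in; nothing more can be done
```

The adjuster is fully home on the stud with its sleeve at 5, and I handed the job in at about 19.5 s of the 51 s. No verdict was reported.

**What I did:** I gripped the adjuster by its rib and lowered the keyhole over the stud. I slid it to the end of the slot and let go. Then I gripped the sleeve and turned it from 2 to 5.

**Last checks from the wrist camera:**

| Check | Measured | Target |
|---|---|---|
| Stud to the plate's -x end | 28.4–29.1 mm | 28.5 mm |
| Plate top above bracket top | 5.9 mm | 6 mm (flat) |
| Plate direction vs bracket (measured before the correction below) | 18.2° vs 18.3° | equal |
| Sleeve angle | 99.8°, pointer on the yellow mark | 100° ± 6.9° |

**What did not go as expected:**
- **Sleeve not pulled in by the click:** after the first turn it stayed at about 105°, near the edge of the allowed range. I gripped it again, turned it back 5.6° and let go, and it reads 99.8°.
- **Failed measurement:** in the last picture my automatic outline of the blue plate also picked up blue pixels outside it. Its rectangle and sideways figures are meaningless. The sideways position therefore rests on the view before that correction, where the stud was within 0.1 mm of the slot's centre line.

The fingers were open and well clear when I handed in. The bystanders in the last side-camera view look unmoved, though I did not measure them.

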